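# Tip mixed spacer tubes onto the sorting board

### The arm

A 6-joint arm with a two-finger parallel gripper is mounted at the origin on the work surface. World frame = base frame: x ahead of the robot, y to its left, z up, the work surface at z = 0. Lengths are in m, angles in rad, forces in N, time in s.
With the tool pointing down it reaches from about 0.4 to 0.925 m from the base axis. Payload 3.4 kg.
Tool frame: the origin (TCP) lies on the centre line of the jaws, within the pads' length; the fingertips stand 14 mm ahead of it and the grasp point (between the pads) lies 5 mm behind it (bot.nose_length is the distance from the TCP to the fingertips, in m); z points along the fingers, y is the line along which they close (so a half turn about z gives the same grasp; the last joint's range is limited). The gripper opens to 85 mm and grips with 20 to 120 N. Pads are 22 mm wide; open, the fingers measure 114 mm over their backs; the gripper's body (76 mm by 85 mm) begins 54 mm behind the grasp point. The pads swing forward as they close: fully open they stand 13 mm farther back than shut.
Start: joints at [-0.073, 0.307, 1.506, -0, 1.328, -0.073], TCP at [0.575, -0, 0.245] pointing down, gripper open.
Joint ranges: [-3.12, 3.12], [-1.05, 2.28], [0.14, 2.33], [-1.42, 4.57], [0.1, 2.73], [-2.68, 2.68]. Speed limits (rad/s): [2.57, 2.57, 3.14, 3.14, 3.14, 3.14].

### API

Orientations are given as a unit quaternion [x, y, z, w].
In Python, from station import bot, viewer, nets gives the robot as it stands. The module is installed in compiled form; this text tells all that it offers.
- The arm moves only by the tool servo_tool, never from a script. Its argument "series" is a list of rows, each a list of 2 entries, a list of its own where there are three numbers: the shift along the world's x, y, z in units of 20 cm (1.0 is 20 cm), then the turn, a rotation vector about the world's x, y, z in units of 360 degrees (1.0 is 360 degrees). In form: [[[x, y, z], [rx, ry, rz]], ...]. A call has exactly 5 rows; each row is the pose to reach, as a shift and turn from the pose commanded when the call began, turning the shorter way round; what a row does not reach only later rows make up. A row lasts 1/10 s, in which the tool goes at most 50 mm and 8.59 degrees, less where a joint would pass 70% of its speed; a pose out of reach is approached as far as the arm can. A call with a number of a shift or a turn outside -1 to 1 is refused whole. A call with a gripper value outside its range is refused whole. "gripper" is the closure in counts, from 0 (fully open) to 255 (shut), set as the call begins (left out, the last holds). The fingers move at their own pace and stop on an object; "squeeze" is the grip in N (left out, the last holds). Time passes only in rows, so rows that repeat a pose let the fingers close, or fill a call up. It gives the time, the measured TCP pose, the force, the opening and the grip force at its end, in the units of the state.
- bot.state(): the state, without advancing time (a new reading comes with each control period).
- viewer.camera(name): name is "scene" or "side" or "wrist"; returns a dict with "pixels" (400x640x3 uint8, red, green, blue), "intrinsics" (3x3 intrinsics, pixels), "position" and "rotation" of the camera in the world; the wrist camera has in their place "hand_eye" (4x4, takes a point from camera to tool coordinates, whose origin is the TCP and whose axes are the flange's). Camera axes: x right, y down, z forward; pixel columns grow to the right and rows downward; lengths in m; the calibration is good to about 2 mm. A picture is of the moment at which its call begins: read the wrist's pose just before it. There is no depth.
- bot.job_done(): hands the job in; it is judged then, once.
Trained networks look in a picture, given as the dict that the camera call returned (one of the last four; its "shot" number tells which), for a name from the list of things; names that differ only in an ending like _2 or _b are one class to them, and where a whole thing is asked for, a point or a joint stands for the part that bears it (a point fixed in the world has none). Each returns a list of dicts, best first, with "p" (0 to 1); they miss things now and then, are a little off and sometimes report something else, mostly with a low value. They report only what shows in the picture. A call takes as long as a camera call. They do not tell look-alikes from the thing itself.
- nets.recognise(target, picture): "uv" ([column, row] in pixels, amid what is visible of it).
- nets.regions_of(target, picture): "mask" (400x640 bool, what is visible of it) and "uv" ([column, row] in pixels, amid what is visible of it).
The state is a dict: "time_s": time; "joint_pos": joint angles; "dq": joint speeds; "tau": joint torques, N m; "eef_pos": TCP position; "ee_rot": TCP orientation; "ft_force": force on the tool from outside, world axes, zero at the start; "wrist_torque": the same for the moment, N m; "width": finger opening in m; "finger_force": force on a finger pad.
Only numpy, scipy, OpenCV 4.12 (cv2) and the standard library are available. Lean on these libraries where they do the work, as an engineer would, in place of code of your own. Each camera call takes 0.05 s, during which the arm holds its last target. There are 200 camera calls.

### The job

Pick the tip tray up by its wooden handle bar, carry it with all its tubes aboard to the high end of the sloped sorting board and tip it there, open front towards the board, so that the tubes roll down and sort themselves: both long ones on the upper rails, both short ones in the lower lane. Then stand the empty tray upright on the bench again and let go. Do not touch the tubes with the fingers, and leave the other gauges on the bench where they are.

Things in the scene. Friction and masses are not known exactly. Their poses are not given: they have to be found in the camera images.
- tray: Tip tray of sheet aluminium, loose, 130 (x) by 146 mm (y), 0.36 kg empty, 0.62 kg loaded. Origin: centre of its underside, z up. Floor 3 mm thick; walls to 33 mm height, 4 mm thick, at the back (-x) and sides (+-y). The front (+x) is open but for a lip 2 mm above the floor: tubes stay in until it is tipped front-down some 30 to 35 degrees; 40 to 45 empties it. Lifted by its wooden bar.
- tray_handle (a point): Centre of the dark wooden handle bar, 70 mm above the tray's underside, over its centre. The bar runs along the tray's y: 14 mm thick (x), 28 mm high (56 to 84 mm above the underside), 138 mm clear between the 4 mm uprights at its ends; flat faces to +x and -x. The tubes' tops are 27 mm below the bar; they roll freely under it.
- tray_lip (a point): Middle of the tray's open front edge, at floor level: 65 mm along +x from the tray's origin and 3 mm above its underside.
- deck: Sloped steel sorting board on a fixed stand, about 315 mm long, 160 mm wide (226 at its head), sloping 11 degrees. x points uphill along the slope, y across, z square to the slope. Origin: middle line, at the uphill face of the upper stop, level with the rail tops, 98 mm above the bench. From the high end down: head floor, then the upper lane with the lower lane beneath.
- head (a point): Middle of the landing place on the head floor: deck x=195 mm, y=0, z=0; 135 mm above the bench. The head floor spans deck x=145 to 240 mm in the plane z=0, with a 12 mm high sill along its uphill end and 25 mm high side walls that flare from about 144 mm apart (at x=170) to 210 mm apart at the uphill end. Tubes tipped here roll downhill.
- upper_lane (a point): Middle of the upper lane: deck x=72 mm, y=0, z=0. The lane (x=0 to 145 mm) has no floor, only two rails 20 mm wide with a 104 mm gap between them, inside 25 mm high walls 144 mm apart, ended by a 30 mm high stop at x=0. Long tubes roll along the rails to the stop; short ones drop through the gap.
- lower_lane (a point): Catching place of the lower lane, on its floor: deck x=-35 mm, y=0, z=-65 mm. The lane's floor lies 65 mm below the rails and parallel to them, 104 mm wide, from deck x=158 down to a stop at x=-70 mm. Short tubes roll down it, under the upper stop, and mostly come to rest here; anywhere in this lane will do.
- long1: One of two long plain aluminium tubes, 130 mm long, 26 mm outside diameter, about 85 g, origin at its centre, its own y along its length. Starts lying crosswise in the tray (length along the tray's y); the order of the four tubes in the tray varies.
- long2: One of two long plain aluminium tubes, 130 mm long, 26 mm outside diameter, about 85 g, origin at its centre, its own y along its length. Starts lying crosswise in the tray (length along the tray's y); the order of the four tubes in the tray varies.
- short1: One of two short plain aluminium tubes, 70 mm long, 26 mm outside diameter, about 47 g, origin at its centre, its own y along its length. Starts lying crosswise in the tray (length along the tray's y); the order of the four tubes in the tray varies.
- short2: One of two short plain aluminium tubes, 70 mm long, 26 mm outside diameter, about 47 g, origin at its centre, its own y along its length. Starts lying crosswise in the tray (length along the tray's y); the order of the four tubes in the tray varies.
- ring_gauge: Bystander: knurled steel thread ring gauge lying flat, 74 mm across, 22 mm high; origin at its underside's centre. Leave alone.
- sine_bar: Bystander: green-painted sine bar on two rollers, 150 mm long (x), 28 mm wide, 49 mm high at one end; origin under its middle. Leave alone.
- wobble_centre: Bystander: brass wobble centre standing on its 40 mm foot, 84 mm high; origin at its underside. Leave alone.
- indicator_back: Bystander: black bakelite indicator back, disc 64 mm across, 28 mm high over its lug; origin at its underside. Leave alone.
- v_block: Bystander: small steel V-block, 60 by 50 mm, 40 mm high; origin at its underside. Leave alone.
There are look-alikes about, which are no part of the job. Of the things that look like the tray, the largest one is meant.

How it is judged:
By the outcome, as a careful person would: the job done as asked, in the order asked, and still so for the second after the job is handed in, with the robot touching nothing.
It also fails if it takes over 56 s, if anything falls off the work surface, if the arm or the gripper's body presses on something with over 40 N, if the wrist force passes 120 N, or if a joint passes its speed limit or range.

## Working session

There is one attempt and no reset: what is moved stays moved. The work goes in short steps, Python scripts to look and compute and a tool call to move; the robot and the scene stay as the last step left them, time stands still between calls to the robot, and variables do not carry over. Pictures are saved under pics/ and viewed, at most 10 in all, crops included, and the job is handed in when it is done.

Besides the shell and the picture viewer there is one more tool, called after ">>>" in YAML: its name, and indented under it one key for each argument. servo_tool: Moves the arm, as the interface text tells. Its arguments: {"type":"object","properties":{"series":{"type":"array","items":{"type":"array"}},"gripper":{"type":"number"},"squeeze":{"type":"number"}},"required":["series"]}

```bash
mkdir -p pics
cat > h.py <<'E'
import numpy as np, cv2
from scipy.spatial.transform import Rotation as R
from station import bot, viewer, nets
def cam(n):
    s=bot.state(); p=viewer.camera(n)
    if n=="wrist":
        T=np.eye(4);T[:3,:3]=R.from_quat(s["ee_rot"]).as_matrix();T[:3,3]=s["eef_pos"]
        W=T@np.array(p["hand_eye"]);p["R"]=W[:3,:3];p["t"]=W[:3,3]
    else: p["R"]=np.array(p["rotation"]).reshape(3,3) if np.size(p["rotation"])==9 else R.from_quat(p["rotation"]).as_matrix();p["t"]=np.array(p["position"])
    p["K"]=np.array(p["intrinsics"]); return p
def ray(p,uv):
    d=p["R"]@np.linalg.solve(p["K"],[uv[0],uv[1],1.]);return p["t"],d
def onz(p,uv,z):
    t,d=ray(p,uv);return t+d*(z-t[2])/d[2]
def proj(p,X):
    c=(np.atleast_2d(X)-p["t"])@p["R"];q=c@p["K"].T;return q[:,:2]/q[:,2:]
def tri(obs):
    A=0;b=0
    for p,uv in obs:
        t,d=ray(p,uv);d=d/np.linalg.norm(d);M=np.eye(3)-np.outer(d,d);A=A+M;b=b+M@t
    return np.linalg.solve(A,b)
def save(p,n): cv2.imwrite("pics/"+n,cv2.cvtColor(p["pixels"],cv2.COLOR_RGB2BGR))
E
python3 - <<'E'
from h import *
np.set_printoptions(precision=3,suppress=True)
a=cam("scene");b=cam("side")
ims=[]
for n,p in(("scene",a),("side",b)):
    save(p,n+".png"); print(n,p["t"],p["R"][:,2],p["K"][0,0])
    for t in["tray","tray_handle","deck","long1","short1","ring_gauge","sine_bar","wobble_centre","indicator_back","v_block"]:
        print(t,[(np.round(r["uv"]),round(r["p"],2),np.round(onz(p,r["uv"],.02)[:2],3)) for r in nets.recognise(t,p)][:5])
print(bot.state())
E
```

```text
scene [1.02  0.033 0.855] [-0.521  0.109 -0.847] 398.5811135460889
tray [(array([477., 211.]), 0.91, array([0.627, 0.496])), (array([417., 132.]), 0.86, array([0.361, 0.432])), (array([400., 194.]), 0.6, array([0.544, 0.328])), (array([413., 194.]), 0.36, array([0.551, 0.36 ]))]
tray_handle [(array([399., 192.]), 0.88, array([0.538, 0.328])), (array([418., 129.]), 0.61, array([0.351, 0.438])), (array([477., 211.]), 0.57, array([0.627, 0.497]))]
deck [(array([215., 221.]), 0.64, array([ 0.536, -0.125]))]
long1 [(array([379., 195.]), 0.95, array([0.539, 0.277])), (array([392., 178.]), 0.6, array([0.495, 0.321]))]
short1 [(array([394., 195.]), 0.55, array([0.544, 0.314])), (array([411., 194.]), 0.51, array([0.55 , 0.355]))]
ring_gauge [(array([282., 162.]), 0.47, array([0.394, 0.055]))]
sine_bar [(array([403., 267.]), 0.92, array([0.73 , 0.279]))]
wobble_centre [(array([322., 297.]), 0.58, array([0.762, 0.089]))]
indicator_back [(array([196., 171.]), 0.84, array([ 0.379, -0.163])), (array([400., 191.]), 0.7, array([0.537, 0.329]))]
v_block [(array([340., 134.]), 0.97, array([0.329, 0.22
[... 717 characters left out ...]
.]), 0.97, array([0.369, 0.021]))]
sine_bar [(array([355., 195.]), 0.7, array([0.732, 0.238]))]
wobble_centre [(array([389., 204.]), 0.59, array([0.798, 0.134]))]
indicator_back []
v_block [(array([245., 239.]), 0.61, array([0.324, 0.235]))]
{'time_s': 1.1, 'joint_pos': array([-0.074,  0.307,  1.506, -0.   ,  1.328, -0.073]), 'dq': array([ 0.001, -0.001,  0.002, -0.001, -0.001, -0.   ]), 'tau': array([ -0.   , -45.75 , -25.234,   0.   ,   0.001,  -0.   ]), 'eef_pos': array([ 0.575, -0.   ,  0.245]), 'ee_rot': array([ 0.707,  0.707, -0.   ,  0.   ]), 'ft_force': array([-0.784,  0.219,  0.402]), 'wrist_torque': array([ 0.036,  0.005, -0.003]), 'finger_force': 0.0, 'width': 0.08540078157365825}
```

View pics/scene.png

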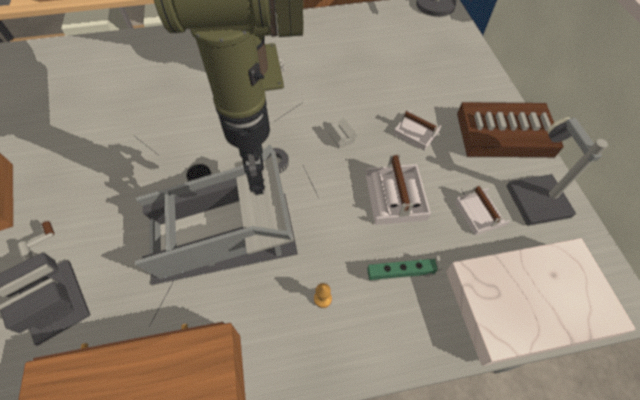

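View pics/side.png

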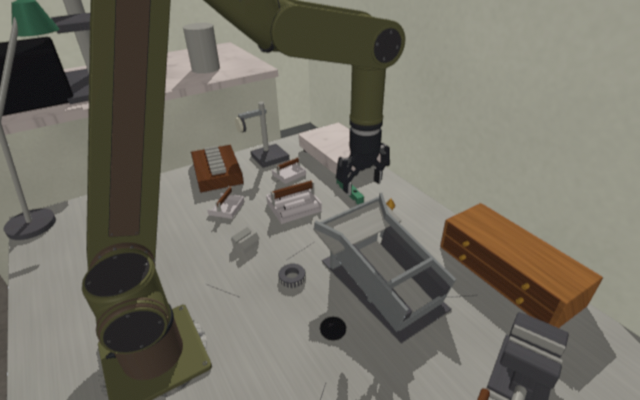

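The three tray candidates in the scene picture are the large one with tubes at (398,190), a small one at (417,130) and a small one at (477,210). The one at (398,190) is the largest and carries the tubes, so it fits. The deck's flared head is at about (268,215) and its low end at about (155,230). I'll enlarge both to confirm.

Run:
```python
import cv2,numpy as np
a=cv2.imread("pics/scene.png");b=cv2.imread("pics/side.png")
A=cv2.resize(a[140:240,350:450],(400,400),interpolation=2)
B=cv2.resize(b[170:230,255:335],(400,300),interpolation=2);
C=cv2.resize(a[140:290,130:310],(360,300),interpolation=2)
o=np.zeros((600,800,3),np.uint8);o[:400,:400]=A;o[:300,400:]=B;o[300:,400:760]=C
cv2.imwrite("pics/crop.png",o)
```

```text
(no output)
```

View pics/crop.png

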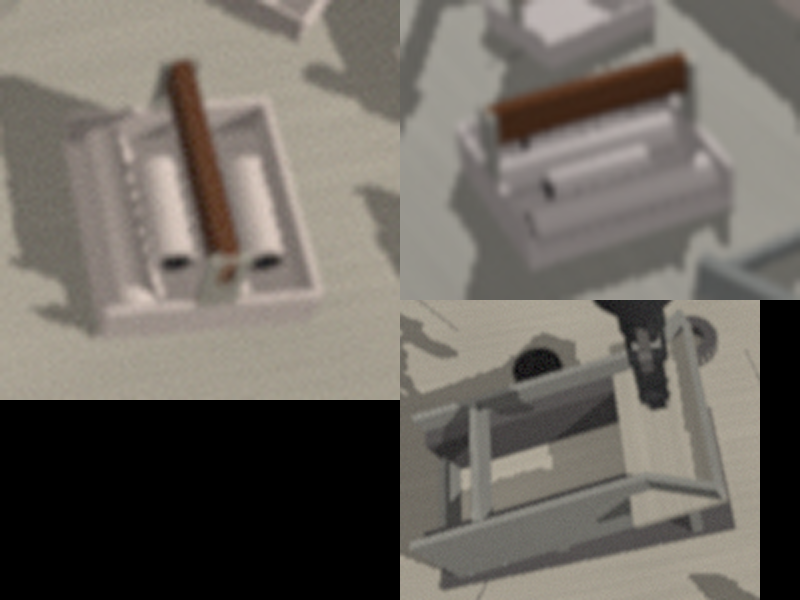

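The crop confirms it. The large tray at (398,190) holds the tubes: a long one at the front, then short ones, with another under the bar. Its open front faces left in the image, towards the deck (world -y). The deck's flared head is its right end, at about (268,215). I'll go above the tray for a close look.

>>> servo_tool:
  series:
    - [[-0.1,0.75,0.4],[0,0,0.118]]
    - [[-0.1,0.75,0.4],[0,0,0.118]]
    - [[-0.1,0.75,0.4],[0,0,0.118]]
    - [[-0.1,0.75,0.4],[0,0,0.118]]
    - [[-0.1,0.75,0.4],[0,0,0.118]]
  gripper: 0

```text
time_s: 1.6
eef_pos: [0.5555, 0.1533, 0.3278]
ee_rot: [0.398, 0.917, 0.002, 0.002]
ft_force: [-0.0, -0.9, -0.0]
width: 0.0855
finger_force: 0.0
```

>>> servo_tool:
  series:
    - [[-0.1,0.75,0.2],[0,0,0.118]]
    - [[-0.1,0.75,0.2],[0,0,0.118]]
    - [[-0.1,0.75,0.2],[0,0,0.118]]
    - [[-0.1,0.75,0.2],[0,0,0.118]]
    - [[-0.1,0.75,0.2],[0,0,0.118]]

```text
time_s: 2.1
eef_pos: [0.5347, 0.3026, 0.3659]
ee_rot: [0.039, 0.999, 0.001, 0.001]
ft_force: [-0.5, -0.1, -0.1]
width: 0.0856
finger_force: 0.0
```

>>> servo_tool:
  series:
    - [[0,0,0],[0,0,0]]
    - [[0,0,0],[0,0,0]]
    - [[0,0,0],[0,0,0]]
    - [[0,0,0],[0,0,0]]
    - [[0,0,0],[0,0,0]]

```text
time_s: 2.6
eef_pos: [0.5351, 0.2995, 0.3653]
ee_rot: [0.045, 0.999, -0.0, -0.0]
ft_force: [-0.7, 0.2, 0.0]
width: 0.0852
finger_force: 0.0
```

Run:
```python
from h import *
np.set_printoptions(precision=4,suppress=True)
w=cam("wrist");s=cam("scene");d=cam("side")
import pickle;pickle.dump((w,s,d),open("look.pkl","wb"))
st=bot.state();print(st["time_s"],st["eef_pos"],st["ee_rot"],st["joint_pos"],st["ft_force"]);print(w["t"])
for n,p in(("w",w),("s",s),("d",d)):
    for t in("tray_handle","deck"):
        for r in nets.regions_of(t,p)[:3]:
            m=r["mask"].astype(np.uint8);c,sz,a=cv2.minAreaRect(cv2.findNonZero(m));print(n,t,np.round(r["uv"]),round(r["p"],2),m.sum(),np.round(c),np.round(sz),round(a,1))
o=np.zeros((600,800,3),np.uint8);o[:400,:640]=w["pixels"][:,:,::-1];o[400:600,:320]=cv2.resize(d["pixels"][200:350,300:540],(320,200))[:,:,::-1]
o[400:,320:640]=cv2.resize(s["pixels"][150:290,120:344],(320,200))[:,:,::-1]
cv2.imwrite("pics/look.png",o)
```

```text
2.75 [0.5351 0.2997 0.3653] [ 0.0444  0.999   0.     -0.    ] [ 0.4417  0.2986  1.2206  0.      1.6224 -1.0403] [-0.9074 -0.4574 -0.5754]
[0.4695 0.3054 0.4944]
w tray_handle [422.  14.] 0.76 3094 [419.  27.] [ 54. 104.] 90.0
w tray_handle [472. 207.] 0.71 4321 [474. 210.] [81. 68.] 82.1
w tray_handle [341. 158.] 0.65 5942 [339. 166.] [119.  98.] 90.0
w deck [ 47. 231.] 0.94 17514 [ 36. 228.] [222. 112.] 72.5
w deck [368. 162.] 0.6 960 [367. 162.] [19. 52.] 2.7
s tray_handle [401. 192.] 0.93 2023 [396. 190.] [71. 55.] 78.7
s tray_handle [479. 210.] 0.79 1397 [480. 212.] [48. 34.] 58.0
s deck [219. 222.] 0.74 12505 [207. 216.] [ 97. 165.] 73.1
d tray_handle [228. 205.] 0.94 625 [226. 206.] [24. 36.] 41.2
d tray_handle [291. 194.] 0.73 922 [294. 202.] [34. 51.] 73.0
d tray_handle [291. 172.] 0.59 534 [288. 172.] [20. 31.] 65.6
d deck [385. 262.] 0.84 9511 [384. 257.] [143.  79.] 49.6
```

View pics/look.png

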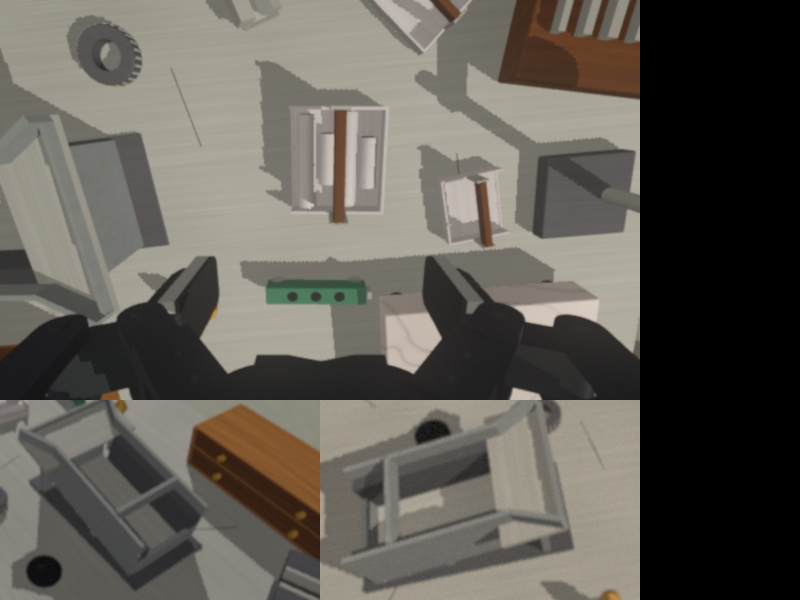

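The wrist picture shows the tray at (338,160), its bar running from (341,110) to (339,222). The tubes from the front are long, short, long (under the bar), short. The deck head is at the left edge. I'll fit the poses of the bar and the deck next.

```bash
cat >> h.py <<'E'
def deckT(q):
    a=np.radians(11);Rz=R.from_euler("z",q[2]).as_matrix()
    # local: x uphill (horizontal tilted up 11deg)
    M=Rz@R.from_euler("y",-a).as_matrix();return M,np.array([q[0],q[1],.098])
def dpt(q,P): M,t=deckT(q);return np.atleast_2d(P)@M.T+t
E
python3 - <<'E'
from h import *
import pickle
from scipy.optimize import least_squares
np.set_printoptions(precision=4,suppress=True)
w,s,d=pickle.load(open("look.pkl","rb"))
P=np.array([[0,72,30],[0,-72,30],[240,-113,25],[240,113,25]])/1e3
U=np.array([[174.6,190.6],[172.5,253.6],[291.5,234],[270,147.5]])
f=least_squares(lambda q:(proj(s,dpt(q,P))-U).ravel(),[.55,-.2,1.5],loss="soft_l1");q=f.x
print(q,f.fun,"head",dpt(q,[.195,0,0]))
pickle.dump(q,open("deck.pkl","wb"))
# overlay
def ov(p,box,k):
    x0,y0,x1,y1=box;im=cv2.resize(p["pixels"][y0:y1,x0:x1,::-1],None,fx=k,fy=k,interpolation=2).copy()
    L=[[[0,72,30],[0,-72,30]],[[145,52,0],[145,-52,0]],[[240,113,25],[170,80,25],[-75,80,25],[-75,-80,25],[170,-80,25],[240,-113,25]],[[240,105,0],[240,-105,0]],[[0,52,0],[145,52,0]],[[0,-52,0],[145,-52,0]]]
    for l in L:
        u=(proj(p,dpt(q,np.array(l)/1e3))-[x0,y0])*k+k/2-.5
        cv2.polylines(im,[np.int32(np.round(u*8))],False,(0,0,255),1,16,3)
    return im
o=np.zeros((600,800,3),np.uint8)
o[:450,:540]=ov(s,(130,145,310,295),3);i=ov(w,(0,100,130,330),2);o[:460,540:]=i
cv2.imwrite("pics/ov.png",o)
# bar
hsv=cv2.cvtColor(w["pixels"],cv2.COLOR_RGB2HSV);b=hsv[95:235,280:400]
m=((b[...,0]<20)&(b[...,1]>110)).astype(np.uint8);n,l,stt,c=cv2.connectedComponentsWithStats(m);k=1+stt[1:,4].argmax();m=(l==k).astype(np.uint8)
r=cv2.minAreaRect(cv2.findNonZero(m));bx=cv2.boxPoints(r)+[280,95];print("bar",r,bx)
W=np.array([onz(w,u,.084) for u in bx]);print(W)
E
```

```text
[ 0.5796 -0.1894  1.629 ] [-6.5642  1.6507 -0.7428 -1.2557  1.3852  0.6254  1.13   -2.7472] head [[0.5684 0.0017 0.1352]]
bar ((59.15499496459961, 70.98257446289062), (9.91541862487793, 110.1827621459961), 1.1811888217926025) [[333.0627 220.9601]
 [335.334  110.8007]
 [345.2473 111.0051]
 [342.976  221.1644]]
[[0.6061 0.3097 0.084 ]
 [0.4728 0.3229 0.084 ]
 [0.474  0.3343 0.084 ]
 [0.6075 0.3221 0.084 ]]
```

View pics/ov.png

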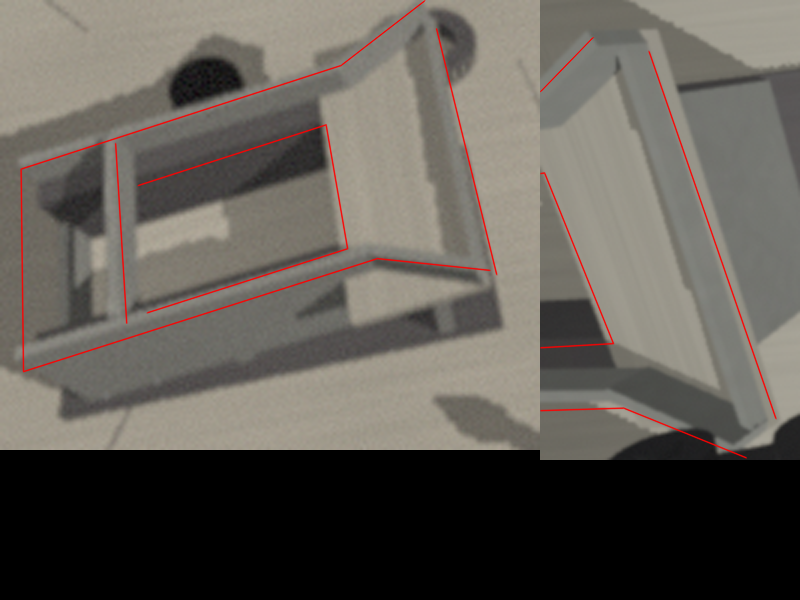

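The overlay fits the head floor and gap edge at scene (348,248) and wrist crop (613,344) to about 1 px; the near wall is off by only a few mm. The bar's centre is at about (0.540,0.322), and the tool yaw already matches it. I'll descend and check once from close by.

>>> servo_tool:
  series:
    - [[0.025,0.11,-0.8],[0,0,0]]
    - [[0.025,0.11,-0.8],[0,0,0]]
    - [[0.025,0.11,-0.8],[0,0,0]]
    - [[0.025,0.11,-0.8],[0,0,0]]
    - [[0.025,0.11,-0.8],[0,0,0]]

```text
time_s: 3.55
eef_pos: [0.5388, 0.3215, 0.2033]
ee_rot: [0.044, 0.999, -0.001, -0.002]
ft_force: [-0.6, -1.0, 0.8]
width: 0.0857
finger_force: 0.0
```

Run:
```python
from h import *
np.set_printoptions(precision=4,suppress=True)
w=cam("wrist");save(w,"close.png");st=bot.state();print(st["time_s"],st["eef_pos"],st["ee_rot"])
M=R.from_quat(st["ee_rot"]).as_matrix();print("tool y ang",np.degrees(np.arctan2(M[1,1],M[0,1])))
hsv=cv2.cvtColor(w["pixels"],cv2.COLOR_RGB2HSV);b=hsv
m=((b[...,0]<20)&(b[...,1]>110)).astype(np.uint8);n,l,stt,c=cv2.connectedComponentsWithStats(m)
for k in 1+np.argsort(-stt[1:,4])[:3]:
    r=cv2.minAreaRect(cv2.findNonZero((l==k).astype(np.uint8)));bx=cv2.boxPoints(r);W=np.array([onz(w,u,.084) for u in bx]);print(stt[k,4],bx.round(),W[:,:2],W.mean(0))
```

```text
3.6 [0.5404 0.3222 0.2058] [ 0.0438  0.999  -0.0001 -0.    ]
tool y ang 84.97514153433286
4684 [[567.  76.]
 [567.   0.]
 [639.   0.]
 [639.  76.]] [[0.4655 0.4968]
 [0.4186 0.4922]
 [0.4227 0.5385]
 [0.4698 0.5456]] [0.4442 0.5183 0.084 ]
2792 [[315. 110.]
 [331. 110.]
 [331. 285.]
 [315. 285.]] [[0.4728 0.3235]
 [0.4738 0.3346]
 [0.609  0.3239]
 [0.6079 0.3111]] [0.5409 0.3233 0.084 ]
1080 [[531. 223.]
 [549. 222.]
 [555. 314.]
 [537. 315.]] [[0.5699 0.4801]
 [0.5701 0.4937]
 [0.6509 0.5055]
 [0.6508 0.4908]] [0.6104 0.4925 0.084 ]
```

View pics/close.png

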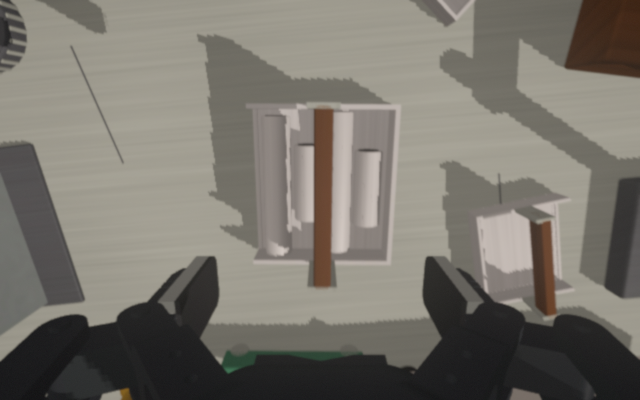

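Close up, the bar at column 323 (rows 110–285) lies midway between the fingers at about columns 215 and 425. I'll go down, grip and lift a little.

>>> servo_tool:
  series:
    - [[0,0.005,-0.2],[0,0,0]]
    - [[0,0.005,-0.4],[0,0,0]]
    - [[0,0.005,-0.55],[0,0,0]]
    - [[0,0.005,-0.65],[0,0,0]]
    - [[0,0.005,-0.69],[0,0,0]]

```text
time_s: 4.1
eef_pos: [0.5415, 0.3234, 0.0684]
ee_rot: [0.044, 0.999, 0.001, 0.001]
ft_force: [0.0, -0.3, 0.5]
width: 0.0852
finger_force: 0.0
```

>>> servo_tool:
  series:
    - [[0,0,0],[0,0,0]]
    - [[0,0,0],[0,0,0]]
    - [[0,0,0],[0,0,0]]
    - [[0,0,0],[0,0,0]]
    - [[0,0,0],[0,0,0]]
  gripper: 255
  squeeze: 80

```text
time_s: 4.6
eef_pos: [0.5405, 0.3228, 0.0686]
ee_rot: [0.044, 0.999, 0.0, 0.001]
ft_force: [-6.1, 1.8, 13.7]
width: 0.013
finger_force: 71.6
```

>>> servo_tool:
  series:
    - [[0,0,0],[0,0,0]]
    - [[0,0,0],[0,0,0]]
    - [[0,0,0],[0,0,0]]
    - [[0,0,0],[0,0,0]]
    - [[0,0,0],[0,0,0]]

```text
time_s: 5.1
eef_pos: [0.5406, 0.3229, 0.0686]
ee_rot: [0.044, 0.999, 0.0, 0.001]
ft_force: [0.1, -1.0, 5.9]
width: 0.0127
finger_force: 79.6
```

>>> servo_tool:
  series:
    - [[0,0,0.03],[0,0,0]]
    - [[0,0,0.07],[0,0,0]]
    - [[0,0,0.11],[0,0,0]]
    - [[0,0,0.14],[0,0,0]]
    - [[0,0,0.15],[0,0,0]]

```text
time_s: 5.6
eef_pos: [0.5405, 0.3233, 0.0982]
ee_rot: [0.044, 0.999, 0.0, 0.001]
ft_force: [1.3, 0.0, -6.9]
width: 0.0128
finger_force: 78.1
```

Run:
```python
from h import *
np.set_printoptions(precision=4,suppress=True)
st=bot.state();print(st)
```

```text
{'time_s': 5.6, 'joint_pos': array([ 0.472 ,  0.5148,  1.5685,  0.0001,  1.0568, -1.0109]), 'dq': array([-0.0017, -0.0137, -0.0118, -0.    ,  0.0341,  0.0044]), 'tau': array([  0.0337, -57.9738, -22.2947,   0.0106,   0.1354,   0.0008]), 'eef_pos': array([0.5405, 0.3233, 0.0982]), 'ee_rot': array([0.044 , 0.999 , 0.0004, 0.0006]), 'ft_force': array([ 1.2515,  0.0241, -6.938 ]), 'wrist_torque': array([-0.0354, -0.066 ,  0.0391]), 'finger_force': 78.10376644134521, 'width': 0.012760526766357892}
```

Run:
```python
from h import *
import pickle
np.set_printoptions(precision=4,suppress=True)
q=pickle.load(open("deck.pkl","rb"));L=dpt(q,[.203,.0015,.014])[0];print("lip target",L)
psi=q[2]-np.pi;print("yaw",np.degrees(psi))
for th in(25,30,35,40,45,48):
    Rt=R.from_euler("ZY",[psi,np.radians(th)]).as_matrix()
    t=L-Rt@np.array([.065,0,-.0656]);print(th,t)
u=Rt[:,1];print("axis",u, "25deg rotvec units",u*25/360,"4deg",u*4/360)
```

```text
lip target [0.5666 0.0068 0.1505]
yaw -86.6634426979228
25 [0.5648 0.0379 0.2374]
30 [0.5653 0.0302 0.2398]
35 [0.5657 0.0224 0.2415]
40 [0.5662 0.0144 0.2425]
45 [0.5666 0.0064 0.2428]
48 [0.5669 0.0015 0.2427]
axis [0.9983 0.0582 0.    ] 25deg rotvec units [0.0693 0.004  0.    ] 4deg [0.0111 0.0006 0.    ]
```

>>> servo_tool:
  series:
    - [[0,0,0.04],[0,0,0]]
    - [[0,0,0.12],[0,0,0]]
    - [[0,0,0.22],[0,0,0]]
    - [[0,0,0.33],[0,0,0]]
    - [[0,0,0.44],[0,0,0]]

```text
time_s: 6.1
eef_pos: [0.5395, 0.3227, 0.1861]
ee_rot: [0.044, 0.999, -0.0, -0.0]
ft_force: [0.0, 0.4, -6.3]
width: 0.0125
finger_force: 78.3
```

>>> servo_tool:
  series:
    - [[0,-0.025,0.11],[0,0,0]]
    - [[0,-0.09,0.22],[0,0,0]]
    - [[0,-0.18,0.32],[0,0,0]]
    - [[0,-0.3,0.42],[0,0,0]]
    - [[0,-0.425,0.48],[0,0,0]]

```text
time_s: 6.6
eef_pos: [0.5401, 0.2376, 0.2833]
ee_rot: [0.044, 0.999, 0.0, 0.001]
ft_force: [0.0, -0.2, -6.5]
width: 0.0127
finger_force: 78.3
```

>>> servo_tool:
  series:
    - [[0.02,-0.135,0.03],[0,0,0.004]]
    - [[0.04,-0.27,0.06],[0,0,0.009]]
    - [[0.06,-0.405,0.08],[0,0,0.014]]
    - [[0.08,-0.54,0.09],[0,0,0.019]]
    - [[0.1,-0.675,0.09],[0,0,0.0232]]

```text
time_s: 7.1
eef_pos: [0.5596, 0.1018, 0.2999]
ee_rot: [-0.03, 1.0, -0.0, 0.0]
ft_force: [0.0, 0.6, -7.3]
width: 0.0127
finger_force: 78.3
```

>>> servo_tool:
  series:
    - [[0.01,-0.115,0],[0,0,0]]
    - [[0.02,-0.205,0],[0,0,0]]
    - [[0.02,-0.27,0],[0,0,0]]
    - [[0.02,-0.31,0],[0,0,0]]
    - [[0.02,-0.325,0],[0,0,0]]

```text
time_s: 7.6
eef_pos: [0.5637, 0.0375, 0.2993]
ee_rot: [-0.029, 1.0, 0.0, -0.0]
ft_force: [-0.4, -1.0, -6.2]
width: 0.0125
finger_force: 78.3
```

>>> servo_tool:
  series:
    - [[0,0,0],[0.002,0.0001,0]]
    - [[0,0,0],[0.007,0.0004,0]]
    - [[0,0,0],[0.014,0.0008,0]]
    - [[0,0,0],[0.021,0.0012,0]]
    - [[0,0,0],[0.028,0.0016,0]]

```text
time_s: 8.1
eef_pos: [0.564, 0.0389, 0.2995]
ee_rot: [-0.03, 0.996, 0.089, -0.002]
ft_force: [1.1, 0.1, -6.7]
width: 0.0129
finger_force: 78.4
```

Run:
```python
from h import *
np.set_printoptions(precision=4,suppress=True)
st=bot.state();print(st["time_s"],st["eef_pos"],st["joint_pos"],st["ft_force"],st["wrist_torque"])
M=R.from_quat(st["ee_rot"]).as_matrix();print("tool y",M[:,1],"z",M[:,2])
s=cam("scene");d=cam("side");w=cam("wrist")
o=np.zeros((600,800,3),np.uint8)
o[:300,:400]=cv2.resize(s["pixels"][110:290,120:360],(400,300),interpolation=2)[:,:,::-1]
o[:300,400:]=cv2.resize(d["pixels"][140:320,280:520],(400,300),interpolation=2)[:,:,::-1]
o[300:,:480]=cv2.resize(w["pixels"],(480,300))[:,:,::-1];cv2.imwrite("pics/over.png",o)
```

```text
8.1 [0.564  0.0389 0.2995] [-0.1172  0.2642  1.444   0.1765  1.466  -1.7688] [ 1.0769  0.1    -6.6985] [-0.2653  0.0338 -0.0387]
tool y [-0.0585  0.9824  0.1773] z [-0.0099  0.177  -0.9842]
```

View pics/over.png

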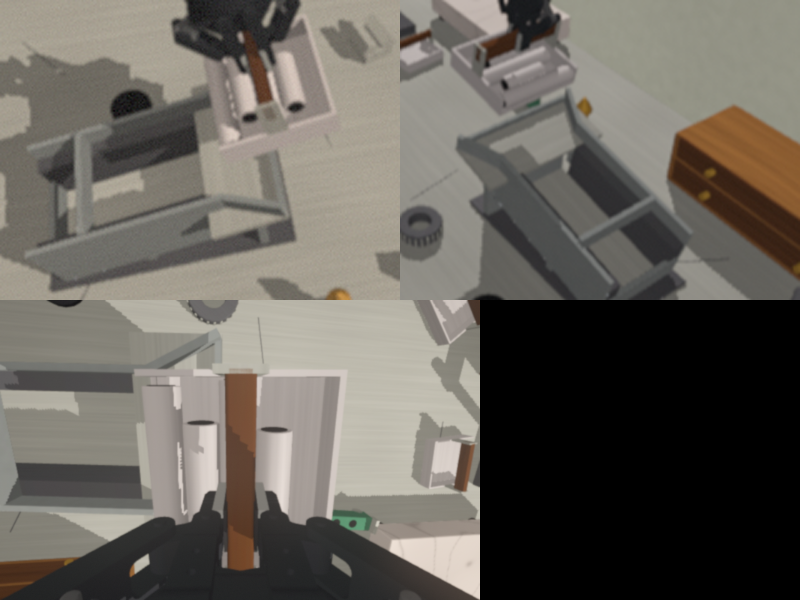

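The tray hangs level-yawed and aligned with the deck, all four tubes aboard, head floor visible just ahead of it (scene crop (225,175)). I'll tilt it to 25°, then lower the lip to the head.

>>> servo_tool:
  series:
    - [[0,0,0],[0.009,0.0005,0]]
    - [[0,0,0],[0.018,0.001,0]]
    - [[0,0,0],[0.027,0.0015,0]]
    - [[0,0,0],[0.035,0.002,0]]
    - [[0,0,0],[0.041,0.0024,0]]

```text
time_s: 8.75
eef_pos: [0.5642, 0.0381, 0.2993]
ee_rot: [-0.029, 0.976, 0.215, -0.006]
ft_force: [-0.5, 1.0, -6.5]
width: 0.0128
finger_force: 78.7
```

>>> servo_tool:
  series:
    - [[0,0,-0.04],[0,0,0]]
    - [[0,0,-0.11],[0,0,0]]
    - [[0,0,-0.19],[0,0,0]]
    - [[0,0,-0.26],[0,0,0]]
    - [[0.005,0,-0.3],[0,0,0]]

```text
time_s: 9.25
eef_pos: [0.5642, 0.0387, 0.2377]
ee_rot: [-0.029, 0.976, 0.215, -0.007]
ft_force: [-0.1, 0.0, -3.0]
width: 0.0129
finger_force: 80.1
```

>>> servo_tool:
  series:
    - [[0,0,0],[0,0,0]]
    - [[0,0,0],[0,0,0]]
    - [[0,0,0],[0,0,0]]
    - [[0,0,0],[0,0,0]]
    - [[0,0,0],[0,0,0]]

```text
time_s: 9.75
eef_pos: [0.5653, 0.0378, 0.2399]
ee_rot: [-0.028, 0.976, 0.215, -0.006]
ft_force: [0.1, 0.2, -2.8]
width: 0.0129
finger_force: 80.1
```

Run:
```python
from h import *
np.set_printoptions(precision=4,suppress=True)
st=bot.state();print(st["time_s"],st["eef_pos"],st["joint_pos"],st["ft_force"],st["wrist_torque"])
M=R.from_quat(st["ee_rot"]).as_matrix();print("tool y",M[:,1],"tilt",np.degrees(np.arcsin(M[2,1])))
s=cam("scene");d=cam("side");w=cam("wrist")
o=np.zeros((600,800,3),np.uint8)
o[:300,:400]=cv2.resize(s["pixels"][140:290,180:380],(400,300),interpolation=2)[:,:,::-1]
o[:300,400:]=cv2.resize(d["pixels"][160:310,280:480],(400,300),interpolation=2)[:,:,::-1]
o[300:,:480]=cv2.resize(w["pixels"],(480,300))[:,:,::-1];cv2.imwrite("pics/t25.png",o)
```

```text
9.75 [0.5653 0.0378 0.2399] [-0.2653  0.3509  1.5416  0.4162  1.4089 -1.9954] [ 0.1422  0.2332 -2.7545] [-0.5476  0.0312 -0.0033]
tool y [-0.0528  0.9058  0.4204] tilt 24.859496808745735
```

View pics/t25.png

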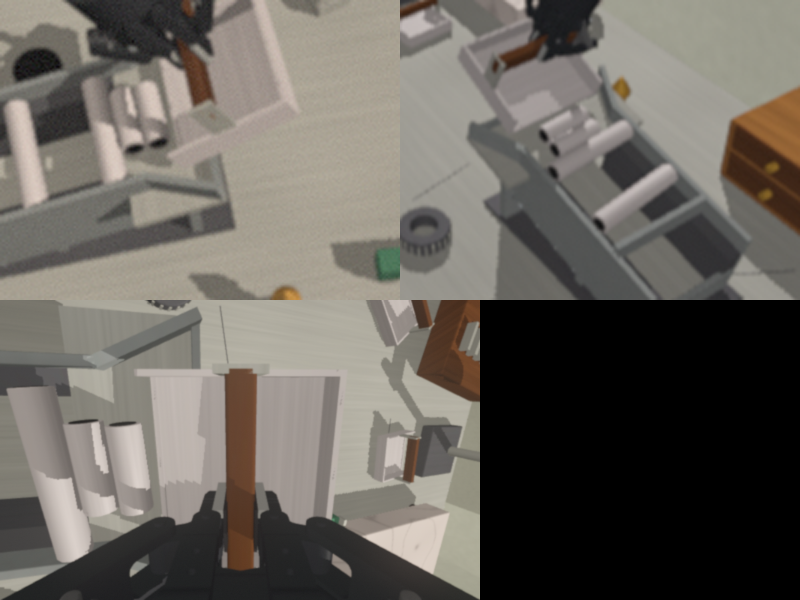

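The tubes rolled out early, during the tilt to 25° and the lowering, but onto the head as intended: two long ones on the rails, two shorts on the head behind them. I'll hold still and let them settle.

>>> servo_tool:
  series:
    - [[0,0,0],[0,0,0]]
    - [[0,0,0],[0,0,0]]
    - [[0,0,0],[0,0,0]]
    - [[0,0,0],[0,0,0]]
    - [[0,0,0],[0,0,0]]

```text
time_s: 10.4
eef_pos: [0.565, 0.038, 0.2393]
ee_rot: [-0.028, 0.976, 0.215, -0.006]
ft_force: [-0.6, -0.0, -4.1]
width: 0.013
finger_force: 80.1
```

>>> servo_tool:
  series:
    - [[0,0,0],[0,0,0]]
    - [[0,0,0],[0,0,0]]
    - [[0,0,0],[0,0,0]]
    - [[0,0,0],[0,0,0]]
    - [[0,0,0],[0,0,0]]

```text
time_s: 10.9
eef_pos: [0.565, 0.038, 0.2393]
ee_rot: [-0.028, 0.976, 0.215, -0.006]
ft_force: [-0.1, 0.8, -3.3]
width: 0.0124
finger_force: 80.1
```

Run:
```python
from h import *
np.set_printoptions(precision=4,suppress=True)
st=bot.state();print(st["time_s"],st["eef_pos"],st["ft_force"])
s=cam("scene");d=cam("side");w=cam("wrist")
o=np.zeros((600,800,3),np.uint8)
o[:300,:400]=cv2.resize(s["pixels"][140:290,140:340],(400,300),interpolation=2)[:,:,::-1]
o[:300,400:]=cv2.resize(d["pixels"][180:330,300:500],(400,300),interpolation=2)[:,:,::-1]
o[300:,:480]=cv2.resize(w["pixels"],(480,300))[:,:,::-1];cv2.imwrite("pics/roll.png",o)
```

```text
10.9 [0.565  0.038  0.2393] [-0.1321  0.7544 -3.2751]
```

View pics/roll.png

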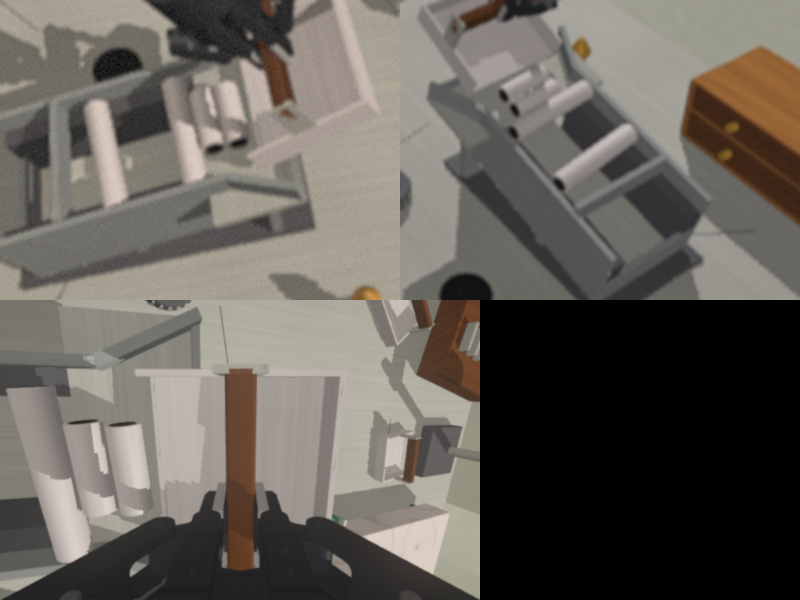

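Scene, side and wrist show no movement since the last look. One long tube is near (192,217), the other is skewed at about (232,205), and the two shorts are parked behind it at about (244,199) and (257,197). It looks like a jam, so I'll measure where the tubes are in the deck frame.

```bash
cat > tubes.py <<'E'
from h import *
import pickle
np.set_printoptions(precision=1,suppress=True)
q=pickle.load(open("deck.pkl","rb"));M,t0=deckT(q)
def ond(p,uv,h):
    t,d=ray(p,uv);o=M.T@(t-t0);e=M.T@d;return 1e3*(o+e*(h-o[2])/e[2])
def report(cams=("scene","side","wrist")):
    st=bot.state();print(round(st["time_s"],2),st["eef_pos"]*1e3,st["ft_force"])
    for n in cams:
        p=cam(n);pickle.dump({k:p[k] for k in("pixels","R","t","K")},open("last_%s.pkl"%n,"wb"))
        for t in("long1","short1"):
            for r in nets.regions_of(t,p)[:5]:
                if r["p"]<.25: continue
                m=r["mask"].astype(np.uint8);c,sz,a=cv2.minAreaRect(cv2.findNonZero(m));bx=cv2.boxPoints((c,sz,a))
                e=[bx[0]-bx[1],bx[1]-bx[2]];i=int(np.linalg.norm(e[1])<np.linalg.norm(e[0]))
                mid=[(bx[0]+bx[1])/2,(bx[2]+bx[3])/2] if i==0 and np.linalg.norm(e[0])<np.linalg.norm(e[1]) else [(bx[1]+bx[2])/2,(bx[3]+bx[0])/2]
                print(n,t,"p%.2f"%r["p"],np.round(c),np.round(sz),"| z13:",ond(p,mid[0],.013)[:2],ond(p,mid[1],.013)[:2],"| z-52:",ond(p,c,-.052)[:2])
if __name__=="__main__": report()
E
python3 tubes.py
python3 - <<'E'
from tubes import *
s=pickle.load(open("last_scene.pkl","rb"))
for P in([13,65,13],[13,-65,13],[160,65,13],[160,-65,13]): print(P,proj(s,dpt(q,np.array(P)/1e3)))
E
```

```text
11.05 [565.   38.  239.3] [-0.6 -0.3 -3.8]
scene long1 p0.93 [192. 216.] [53. 13.] | z13: [34.1 73.6] [ 47.2 -58.4] | z-52: [13.1 47.9]
scene long1 p0.81 [231. 205.] [53. 13.] | z13: [123.3  72.2] [131.2 -60.4] | z-52: [107.8  46. ]
scene short1 p0.69 [256. 198.] [34. 14.] | z13: [180.6  44.8] [180.7 -40.1] | z-52: [166.   43.9]
scene short1 p0.68 [243. 200.] [34. 12.] | z13: [151.6  47.4] [155.7 -36.8] | z-52: [136.5  47.1]
scene short1 p0.30 [206. 221.] [ 87. 160.] | z13: [235.7 -21.8] [-100.2   -9.1] | z-52: [44.1 25.6]
side long1 p0.84 [397. 259.] [13. 50.] | z13: [ 50.4 -71.7] [36.4 76.5] | z-52: [ 72.  -41.4]
side long1 p0.63 [375. 235.] [11. 47.] | z13: [134.2 -72.9] [123.2  73.3] | z-52: [164.5 -44. ]
side short1 p0.75 [361. 222.] [ 9. 27.] | z13: [185.7 -38.9] [180.3  45.8] | z-52: [223.6 -42.4]
side short1 p0.61 [385. 257.] [144.  79.] | z13: [273.7   9.6] [-105.1   39. ] | z-52: [ 94.1 -19. ]
side short1 p0.49 [366. 229.] [ 9. 26.] | z13: [160.3 -32.7] [154.6  46.5] | z-52: [195.9 -38.8]
wrist long1 p0.56 [ 72. 228.] [246.  63.] | z13: [124.7  66.8] [134.9 -73.9] | z-52: [101.  -16.2]
wrist short1 p0.89 [173. 225.] [127.  49.] | z13: [179.8  38.4] [182.6 -40.1] | z-52: [169.  -19.4]
wrist short1 p0.79 [124. 223.] [132.  55.] | z13: [153.2  41.6] [157.7 -36.6] | z-52: [135.2 -14.9]
[13, 65, 13] [[177.8 196.9]]
[13, -65, 13] [[181.9 250.3]]
[160, 65, 13] [[241.8 176.2]]
[160, -65, 13] [[251.2 228.1]]
```

>>> servo_tool:
  series:
    - [[0,0,0],[0,0,0]]
    - [[0,0,0],[0,0,0]]
    - [[0,0,0],[0,0,0]]
    - [[0,0,0],[0,0,0]]
    - [[0,0,0],[0,0,0]]

```text
time_s: 12.0
eef_pos: [0.565, 0.038, 0.2393]
ee_rot: [-0.028, 0.976, 0.215, -0.006]
ft_force: [-0.5, 0.4, -3.3]
width: 0.0126
finger_force: 80.1
```

Run:
```python
from tubes import *
a=pickle.load(open("last_scene.pkl","rb"))["pixels"].astype(int);b=pickle.load(open("last_side.pkl","rb"))["pixels"].astype(int)
report()
a2=pickle.load(open("last_scene.pkl","rb"))["pixels"].astype(int);b2=pickle.load(open("last_side.pkl","rb"))["pixels"].astype(int)
for x,y,bx in((a,a2,(140,290,140,340)),(b,b2,(180,330,300,500))):
    dd=abs(x-y).max(2)[bx[0]:bx[1],bx[2]:bx[3]];print(dd.max(),(dd>25).sum(),dd.mean())
```

```text
12.0 [565.   38.  239.3] [-0.5  0.4 -3.3]
scene long1 p0.94 [192. 216.] [53. 13.] | z13: [34.  74.6] [ 47.  -58.4] | z-52: [13.  48.4]
scene long1 p0.62 [231. 204.] [52. 12.] | z13: [124.3  70.9] [131.1 -58.7] | z-52: [108.2  46.3]
scene short1 p0.70 [255. 198.] [34. 14.] | z13: [178.4  44.6] [182.  -39.9] | z-52: [165.5  43.9]
scene short1 p0.56 [243. 201.] [34. 13.] | z13: [150.4  46.8] [156.5 -37.4] | z-52: [136.4  46.5]
scene short1 p0.52 [192. 216.] [53. 15.] | z13: [36.  74.4] [ 45.9 -58.3] | z-52: [13.4 48.4]
scene short1 p0.48 [232. 205.] [52. 13.] | z13: [123.5  69.6] [131.7 -60.4] | z-52: [108.1  44.6]
side long1 p0.88 [375. 235.] [10. 47.] | z13: [133.9 -72.8] [124.2  73.2] | z-52: [165.  -44.1]
side long1 p0.69 [367. 229.] [11. 27.] | z13: [158.6 -36.1] [154.2  48.4] | z-52: [194.7 -39.5]
side long1 p0.66 [396. 259.] [11. 47.] | z13: [ 50.2 -65.9] [35.2 75. ] | z-52: [ 71.2 -39.3]
side short1 p0.69 [367. 229.] [ 9. 27.] | z13: [158.1 -36. ] [154.3  48. ] | z-52: [194.5 -39.7]
side short1 p0.61 [361. 222.] [10. 27.] | z13: [189.4 -39.2] [179.4  46.2] | z-52: [225.  -42.3]
wrist short1 p0.81 [172. 225.] [126.  50.] | z13: [179.6  38.3] [182.7 -40. ] | z-52: [168.9 -19.5]
wrist short1 p0.57 [122. 224.] [133.  55.] | z13: [153.2  41.4] [155.8 -37.4] | z-52: [134.  -15.6]
32 2 3.6089
37 6 0.8093
```

View h.py

```text
1	import numpy as np, cv2
     2	from scipy.spatial.transform import Rotation as R
     3	from station import bot, viewer, nets
     4	def cam(n):
     5	    s=bot.state(); p=viewer.camera(n)
     6	    if n=="wrist":
     7	        T=np.eye(4);T[:3,:3]=R.from_quat(s["ee_rot"]).as_matrix();T[:3,3]=s["eef_pos"]
     8	        W=T@np.array(p["hand_eye"]);p["R"]=W[:3,:3];p["t"]=W[:3,3]
     9	    else: p["R"]=np.array(p["rotation"]).reshape(3,3) if np.size(p["rotation"])==9 else R.from_quat(p["rotation"]).as_matrix();p["t"]=np.array(p["position"])
    10	    p["K"]=np.array(p["intrinsics"]); return p
    11	def ray(p,uv):
    12	    d=p["R"]@np.linalg.solve(p["K"],[uv[0],uv[1],1.]);return p["t"],d
    13	def onz(p,uv,z):
    14	    t,d=ray(p,uv);return t+d*(z-t[2])/d[2]
    15	def proj(p,X):
    16	    c=(np.atleast_2d(X)-p["t"])@p["R"];q=c@p["K"].T;return q[:,:2]/q[:,2:]
    17	def tri(obs):
    18	    A=0;b=0
    19	    for p,uv in obs:
    20	        t,d=ray(p,uv);d=d/np.linalg.norm(d);M=np.eye(3)-np.outer(d,d);A=A+M;b=b+M@t
    21	    return np.linalg.solve(A,b)
    22	def save(p,n): cv2.imwrite("pics/"+n,cv2.cvtColor(p["pixels"],cv2.COLOR_RGB2BGR))
    23	def deckT(q):
    24	    a=np.radians(11);Rz=R.from_euler("z",q[2]).as_matrix()
    25	    # local: x uphill (horizontal tilted up 11deg)
    26	    M=Rz@R.from_euler("y",-a).as_matrix();return M,np.array([q[0],q[1],.098])
    27	def dpt(q,P): M,t=deckT(q);return np.atleast_2d(P)@M.T+t
    28
```

Run:
```python
from tubes import *
st=bot.state();T=R.from_quat(st["ee_rot"]).as_matrix()
Rt=np.c_[-T[:,1],np.cross(-T[:,2],-T[:,1]),-T[:,2]]  # tray axes: x=-tool y, z=-tool z
tp=st["eef_pos"]-Rt@np.array([0,0,.0686])
F=lambda P:np.atleast_2d(P)/1e3@Rt.T+tp
for P in([65,73,0],[65,-73,0],[65,73,33],[65,-73,33],[-65,73,0],[-65,-73,0]): print(P,1e3*(M.T@(F(P)[0]-t0)))
def ov(p,box,k):
    x0,y0,x1,y1=box;im=cv2.resize(p["pixels"][y0:y1,x0:x1,::-1],None,fx=k,fy=k,interpolation=2).copy()
    def dr(X,c):
        u=(proj(p,X)-[x0,y0])*k+k/2-.5;cv2.polylines(im,[np.int32(np.round(u*8))],False,c,1,16,3)
    for l in([[0,72,30],[0,-72,30]],[[145,52,0],[145,-52,0]],[[240,105,25],[170,72,25],[0,72,25]],[[0,-72,25],[170,-72,25],[240,-105,25]],[[240,105,0],[240,-105,0]]): dr(dpt(q,np.array(l)/1e3),(0,0,255))
    dr(F([[-65,73,33],[65,73,33],[65,73,0],[65,-73,0],[65,-73,33],[-65,-73,33]]),(0,200,0))
    return im
g=lambda n:pickle.load(open("last_%s.pkl"%n,"rb"))
o=np.zeros((600,800,3),np.uint8)
o[:320,:480]=ov(g("wrist"),(0,40,240,200),2);a=ov(g("scene"),(160,150,320,270),2.0)
o[:240,480:]=a
o[320:600,:400]=ov(g("side"),(320,180,420,250),4);
o[300:600,400:800]=ov(g("scene"),(220,165,320,240),4)
cv2.imwrite("pics/last.png",o)
```

```text
[65, 73, 0] [203.9 -71.7  13.1]
[65, -73, 0] [204.   74.3  13. ]
[65, 73, 33] [196.  -71.7  45.1]
[65, -73, 33] [196.1  74.3  45.1]
[-65, 73, 0] [330.1 -71.8  44.2]
[-65, -73, 0] [330.2  74.2  44.2]
```

View pics/last.png

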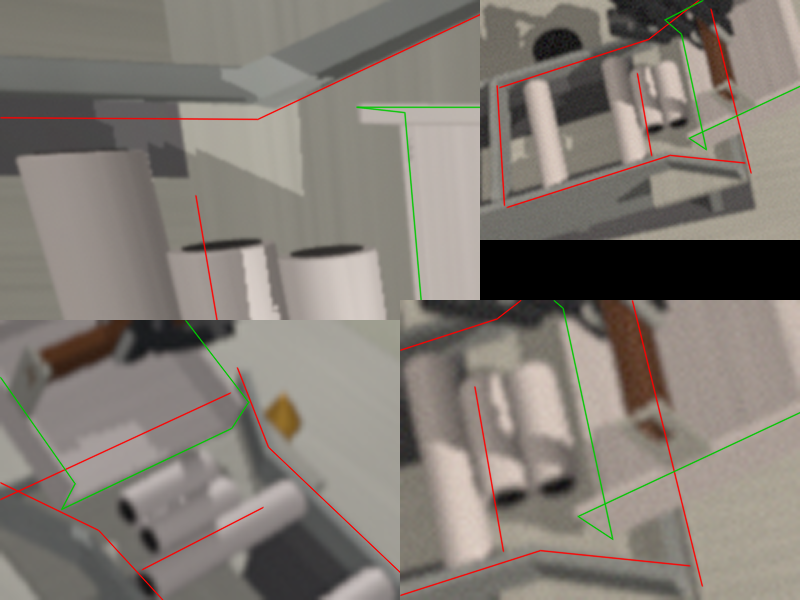

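The overlay shows the tray outline fits, the lip is at deck x≈204, and the rear short is just ahead of it. The long tubes stalled skewed, with the second one blocking the shorts. The second long can be freed without fingers: use the tray's front edge to nudge the rear short downhill, keeping the lip above x≈180, where the flare is wide enough for the tray.

```bash
cat > goal.py <<'E'
from tubes import *
def goal(x,y,z,th):
    Rt=R.from_euler("ZY",[q[2]-np.pi,np.radians(th)]).as_matrix()
    return dpt(q,np.array([x,y,z])/1e3)[0]-Rt@np.array([.065,0,-.0656])
E
python3 - <<'E'
from goal import *
np.set_printoptions(precision=4,suppress=True)
e=np.array([.565,.038,.2393])
a=goal(203,2,15,20);print("d1 units",(a-e)/.2)
for x in(200,195,188,181,179): print(x,(goal(x,2,15,20)-a)/.2)
E
```

```text
d1 units [-0.0056  0.0358 -0.0198]
200 [ 0.0009 -0.0147 -0.0029]
195 [ 0.0023 -0.0392 -0.0076]
188 [ 0.0043 -0.0735 -0.0143]
181 [ 0.0063 -0.1078 -0.021 ]
179 [ 0.0069 -0.1176 -0.0229]
```

>>> servo_tool:
  series:
    - [[-0.002,0.012,-0.007],[-0.0045,-0.0003,0]]
    - [[-0.004,0.024,-0.013],[-0.009,-0.0005,0]]
    - [[-0.006,0.036,-0.02],[-0.0135,-0.0008,0]]
    - [[-0.006,0.036,-0.02],[-0.0135,-0.0008,0]]
    - [[-0.006,0.036,-0.02],[-0.0135,-0.0008,0]]

```text
time_s: 12.95
eef_pos: [0.5636, 0.0459, 0.2355]
ee_rot: [-0.029, 0.984, 0.174, -0.005]
ft_force: [0.5, 0.1, -4.1]
width: 0.0126
finger_force: 80.0
```

>>> servo_tool:
  series:
    - [[0.001,-0.015,-0.003],[0,0,0]]
    - [[0.002,-0.045,-0.008],[0,0,0]]
    - [[0.006,-0.11,-0.021],[0,0,0]]
    - [[0.006,-0.11,-0.021],[0,0,0]]
    - [[0,-0.03,0.02],[0,0,0]]

```text
time_s: 13.45
eef_pos: [0.5637, 0.0368, 0.2378]
ee_rot: [-0.026, 0.985, 0.173, -0.006]
ft_force: [0.2, 0.9, -2.9]
width: 0.0131
finger_force: 80.0
```

>>> servo_tool:
  series:
    - [[0,0,0],[0,0,0]]
    - [[0,0,0],[0,0,0]]
    - [[0,0,0],[0,0,0]]
    - [[0,0,0],[0,0,0]]
    - [[0,0,0],[0,0,0]]

```text
time_s: 13.95
eef_pos: [0.5637, 0.0391, 0.2392]
ee_rot: [-0.028, 0.984, 0.174, -0.005]
ft_force: [0.3, -0.1, -3.7]
width: 0.013
finger_force: 80.1
```

```bash
python3 tubes.py
```

```text
13.95 [563.7  39.1 239.2] [ 0.3 -0.1 -3.7]
scene long1 p0.77 [220. 208.] [53. 13.] | z13: [98.6 72.4] [105.3 -60.4] | z-52: [80.1 46.1]
scene long1 p0.60 [192. 216.] [53. 14.] | z13: [33.3 74.3] [ 46.1 -57.4] | z-52: [12.1 48.8]
scene long1 p0.49 [241. 202.] [34. 12.] | z13: [149.4  45.1] [148.4 -39.6] | z-52: [131.3  44.3]
scene short1 p0.91 [241. 202.] [33. 12.] | z13: [149.   43.5] [148.5 -37.3] | z-52: [131.1  44.8]
scene short1 p0.75 [235. 218.] [22. 12.] | z13: [122.6  -4.1] [136.3 -56. ] | z-52: [110.2   9.2]
side long1 p0.89 [381. 242.] [11. 48.] | z13: [110.2 -72.3] [100.1  73.8] | z-52: [139.  -43.4]
side long1 p0.67 [396. 259.] [12. 49.] | z13: [ 49.1 -68.2] [36.  75.9] | z-52: [ 71.1 -39.9]
side short1 p0.78 [369. 230.] [11. 28.] | z13: [149.9 -38.9] [150.3  45.2] | z-52: [188.  -42.8]
side short1 p0.53 [377. 246.] [26.  9.] | z13: [132.8  -6.3] [67. 46.] | z-52: [132.4 -24.7]
wrist long1 p0.74 [ 42. 227.] [235.  60.] | z13: [101.1  66. ] [104.3 -73.7] | z-52: [ 62.5 -17.6]
wrist short1 p0.92 [130. 226.] [126.  52.] | z13: [149.9  38.5] [149.4 -40.4] | z-52: [124.2 -19.8]
wrist short1 p0.82 [ 92. 237.] [49. 30.] | z13: [128.7  10.3] [127.5 -20.3] | z-52: [ 96.  -27.4]
```

Run:
```python
from tubes import *
g=lambda n:pickle.load(open("last_%s.pkl"%n,"rb"))
s,d,w=g("scene"),g("side"),g("wrist")
for o in([(s,[235,218]),(w,[92,237])],[(s,[235,218]),(d,[377,246])],[(s,[241,202]),(d,[369,230]),(w,[130,226])],[(s,[220,208]),(d,[381,242]),(w,[42,227])],[(s,[192,216]),(d,[396,259])]):
    print(1e3*(M.T@(tri(o)-t0)))
```

```text
[119.3 -13.8 -12.5]
[119.   -6.8 -26.3]
[149.6   2.2  12.8]
[103.    3.3  13.5]
[42.1  6.4 13.6]
```

One short has tipped into the gap behind the second long tube, which has now stalled at x≈103 with its -y end uphill. The tray is too wide to follow level, so I'll roll it. Then only its front corner enters the lane beside the other short, to nudge the long tube's trailing end.

```bash
cat > corner.py <<'E'
from tubes import *
np.set_printoptions(precision=4,suppress=True)
def pose(x,y,z,th,ro,dyaw=0):
    Rt=R.from_euler("ZYX",[q[2]-np.pi+np.radians(dyaw),np.radians(th),np.radians(-ro)]).as_matrix()
    t=dpt(q,np.array([x,y,z])/1e3)[0]-Rt@np.array([.065,.073,-.0686]);return Rt,t
def clear(Rt,t):
    xs=np.linspace(-65,65,66);ys=np.linspace(-73,73,74);zs=np.linspace(0,33,12)
    P=[(a,b,0) for a in xs for b in ys]+[(a,b,c) for a in xs for b in(-73,73) for c in zs]
    D=1e3*((np.array(P)/1e3-[0,0,.0686])@Rt.T+t-t0)@M
    w=np.where(D[:,0]<170,72,72+33*(D[:,0]-170)/70);on=D[:,0]<252
    a=D[on&(abs(D[:,1])>w-2)&(abs(D[:,1])<w+12)];s=D[(abs(D[:,0]-240)<8)&(abs(D[:,1])<115)]
    k=D[(D[:,0]>135)&(D[:,0]<165)&(D[:,1]>-38)&(D[:,1]<42)]
    f=lambda m:m[:,2].min() if len(m) else None
    print("minz over walls(25)",f(a),"sill(12)",f(s),"short2(26)",f(k),"low",D[:,2].min())
E
python3 - <<'E'
from corner import *
st=bot.state();T=R.from_quat(st["ee_rot"]).as_matrix();Rc=np.c_[-T[:,1],np.cross(-T[:,2],-T[:,1]),-T[:,2]]
e=st["eef_pos"];print(e)
for th,ro in((31,25),):
    for x,z in((132,60),(132,12),(120,12),(90,12)):
        Rt,t=pose(x,-57,z,th,ro);clear(Rt,t);print(x,z,"TCP",t,"d",(t-e)/.2)
    print("rot units",R.from_matrix(Rt@Rc.T).as_rotvec()/2/np.pi)
E
```

```text
[0.5638 0.0391 0.2393]
minz over walls(25) 88.10447440809186 sill(12) 96.93817547917224 short2(26) 71.47304890988165 low 60.00000000000001
132 60 TCP [ 0.592  -0.0625  0.2953] d [ 0.1411 -0.5082  0.2801]
minz over walls(25) 40.104474408091825 sill(12) 48.938175479172216 short2(26) 23.473048909881612 low 11.999999999999975
132 12 TCP [ 0.5915 -0.0534  0.2482] d [ 0.1384 -0.4625  0.0445]
minz over walls(25) 40.10447440809182 sill(12) 53.04241719908024 short2(26) 27.577290629789616 low 11.999999999999961
120 12 TCP [ 0.5922 -0.0651  0.2459] d [ 0.1419 -0.5213  0.0331]
minz over walls(25) 40.10447440809184 sill(12) None short2(26) 38.521935216211055 low 11.999999999999993
90 12 TCP [ 0.5939 -0.0945  0.2402] d [ 0.1504 -0.6683  0.0044]
rot units [0.0263 0.0644 0.03  ]
```

>>> servo_tool:
  series:
    - [[0,0.02,0.12],[0,0,0]]
    - [[0.02,0,0.25],[0.003,0.008,0.004]]
    - [[0.05,-0.05,0.32],[0.009,0.022,0.01]]
    - [[0.08,-0.15,0.32],[0.015,0.036,0.017]]
    - [[0.11,-0.25,0.32],[0.021,0.051,0.024]]

```text
time_s: 14.9
eef_pos: [0.5867, -0.0115, 0.3051]
ee_rot: [-0.076, 0.953, 0.239, -0.172]
ft_force: [0.3, -0.4, -4.1]
width: 0.013
finger_force: 80.1
```

>>> servo_tool:
  series:
    - [[0.015,-0.1,0],[0.003,0.007,0.003]]
    - [[0.03,-0.2,-0.02],[0.005,0.013,0.006]]
    - [[0.033,-0.26,-0.04],[0.005,0.013,0.006]]
    - [[0.033,-0.283,-0.045],[0.005,0.013,0.006]]
    - [[0.033,-0.283,-0.045],[0.005,0.013,0.006]]

```text
time_s: 15.4
eef_pos: [0.5922, -0.0676, 0.2944]
ee_rot: [-0.085, 0.939, 0.254, -0.214]
ft_force: [-0.5, 0.7, -2.7]
width: 0.0128
finger_force: 80.2
```

```bash
cat > where.py <<'E'
from corner import *
st=bot.state();T=R.from_quat(st["ee_rot"]).as_matrix();Rc=np.c_[-T[:,1],np.cross(-T[:,2],-T[:,1]),-T[:,2]];e=st["eef_pos"]
c=lambda P:1e3*(M.T@(e+Rc@(np.array(P)/1e3-[0,0,.0686])-t0))
print(st["time_s"],e,"low corner",c([65,73,0]),"other",c([65,-73,0]),"force",st["ft_force"],st["width"]);clear(Rc,e)
print("deck x,y,z mm->units",(M.T).round(4)/200)
E
python3 where.py; python3 tubes.py
```

```text
15.4 [ 0.5922 -0.0676  0.2944] low corner [126.559  -57.2412  60.2873] other [105.6779  75.2991 117.8466] force [-0.4679  0.6684 -2.6809] 0.012827746453135955
minz over walls(25) 88.46058530794936 sill(12) 99.0658807121827 short2(26) 73.72292984032354 low 60.2873391703719
deck x,y,z mm->units [[-0.0003  0.0049  0.001 ]
 [-0.005  -0.0003  0.    ]
 [ 0.0001 -0.001   0.0049]]
15.4 [592.2 -67.6 294.4] [-0.5  0.7 -2.7]
scene long1 p0.80 [192. 216.] [54. 14.] | z13: [32.9 75.3] [ 47.7 -59.3] | z-52: [12.8 48.2]
scene long1 p0.55 [222. 217.] [33. 13.] | z13: [99.2 22.8] [106.6 -58. ] | z-52: [81.  22.2]
scene short1 p0.58 [236. 221.] [13. 10.] | z13: [127.3 -23.6] [135.1 -53. ] | z-52: [112.    0.4]
scene short1 p0.46 [221. 215.] [39. 13.] | z13: [99.5 35.3] [105.  -60.3] | z-52: [80.3 27.3]
scene short1 p0.33 [233. 165.] [96. 68.] | z13: [125.  246.4] [164.  -24.9] | z-52: [128.1 152. ]
side long1 p0.93 [397. 259.] [11. 48.] | z13: [ 48.4 -68. ] [35.4 75. ] | z-52: [ 70.4 -40.4]
side long1 p0.67 [381. 242.] [10. 47.] | z13: [106.  -69.4] [99.5 71.6] | z-52: [136.5 -43.3]
side short1 p0.68 [369. 230.] [10. 28.] | z13: [151.9 -39.6] [150.1  46.5] | z-52: [188.9 -42.4]
side short1 p0.53 [377. 246.] [25.  8.] | z13: [131.5  -7.5] [70.3 45.3] | z-52: [133.7 -25.8]
wrist long1 p0.76 [102. 242.] [ 43. 184.] | z13: [36.8 69. ] [ 48.7 -66.3] | z-52: [28.6  1.8]
wrist long1 p0.67 [191. 233.] [ 36. 146.] | z13: [101.5  67.8] [106.4 -49.5] | z-52: [103.2  12. ]
wrist short1 p0.58 [211. 258.] [27.  6.] | z13: [119.8  -1.1] [121.  -22.6] | z-52: [123.1 -11.4]
```

>>> servo_tool:
  series:
    - [[0,0.012,-0.06],[0,0,0]]
    - [[0,0.024,-0.12],[0,0,0]]
    - [[0,0.034,-0.18],[0,0,0]]
    - [[0,0.042,-0.215],[0,0,0]]
    - [[-0.001,0.044,-0.225],[0,0,0]]

```text
time_s: 16.35
eef_pos: [0.5916, -0.0582, 0.2476]
ee_rot: [-0.085, 0.939, 0.254, -0.216]
ft_force: [-0.2, 0.2, -3.1]
width: 0.0131
finger_force: 80.2
```

>>> servo_tool:
  series:
    - [[0.001,-0.025,-0.005],[0,0,0]]
    - [[0.003,-0.055,-0.011],[0,0,0]]
    - [[0.005,-0.09,-0.017],[0,0,0]]
    - [[0.007,-0.13,-0.025],[0,0,0]]
    - [[0.01,-0.165,-0.032],[0,0,0]]

```text
time_s: 16.85
eef_pos: [0.5926, -0.087, 0.2504]
ee_rot: [-0.089, 0.937, 0.26, -0.215]
ft_force: [-3.7, 12.2, 26.4]
width: 0.0123
finger_force: 83.9
```

>>> servo_tool:
  series:
    - [[0,0,0],[0,0,0]]
    - [[0,0,0],[0,0,0]]
    - [[0,0,0],[0,0,0]]
    - [[0,0,0],[0,0,0]]
    - [[0,0,0],[0,0,0]]

```text
time_s: 17.35
eef_pos: [0.5929, -0.0881, 0.2505]
ee_rot: [-0.089, 0.938, 0.258, -0.214]
ft_force: [-3.7, 8.2, 21.0]
width: 0.013
finger_force: 82.8
```

```bash
python3 where.py; python3 tubes.py
```

```text
17.35 [ 0.5929 -0.0881  0.2505] low corner [ 99.4853 -57.0088  20.7746] other [77.2191 75.4511 77.9986] force [-3.7087  8.1756 20.9534] 0.01296344089843223
minz over walls(25) 48.84532801388784 sill(12) None short2(26) 44.11592995342658 low 20.774577672150603
deck x,y,z mm->units [[-0.0003  0.0049  0.001 ]
 [-0.005  -0.0003  0.    ]
 [ 0.0001 -0.001   0.0049]]
17.35 [592.9 -88.1 250.5] [-3.7  8.2 21. ]
scene long1 p0.86 [193. 220.] [45. 13.] | z13: [37.5 51.9] [ 47.1 -58.5] | z-52: [14.8 36.8]
scene long1 p0.67 [214. 228.] [22. 11.] | z13: [ 70.5 -14.6] [ 96.2 -62.6] | z-52: [59.8 -0.1]
scene short1 p0.57 [236. 226.] [ 4. 10.] | z13: [140.9 -49.1] [121.  -49.4] | z-52: [111.6 -11.3]
side long1 p0.93 [383. 245.] [11. 48.] | z13: [ 95.8 -69.6] [89.9 73.7] | z-52: [125.7 -42.2]
side long1 p0.74 [397. 259.] [12. 49.] | z13: [ 49.1 -70. ] [35.  75.1] | z-52: [ 70.5 -41.4]
side long1 p0.48 [378. 209.] [59. 57.] | z13: [ 296.1 -103.2] [105.  -33.9] | z-52: [ 236.3 -119.1]
side long1 p0.43 [333. 328.] [23. 26.] | z13: [-35.3 222.5] [ -6.2 268.4] | z-52: [  2.8 219.1]
side short1 p0.56 [362. 238.] [9. 5.] | z13: [151.6  33. ] [125.8  40.9] | z-52: [175.5  -7. ]
side short1 p0.51 [379. 210.] [57. 61.] | z13: [ 186.1 -167.9] [197.7  27.8] | z-52: [ 233.5 -118.9]
side short1 p0.40 [378. 256.] [3. 4.] | z13: [69.9 35.9] [75.1 44.4] | z-52: [103.8  -3.6]
wrist long1 p0.82 [136. 236.] [200.  45.] | z13: [35.9 69.7] [ 48.6 -61.1] | z-52: [33.7  5.7]
wrist long1 p0.56 [206. 246.] [191.  23.] | z13: [82.2 65.3] [ 90.  -67.2] | z-52: [88.6 -1. ]
```

>>> servo_tool:
  series:
    - [[-0.002,0.05,0.03],[0,0,0]]
    - [[-0.002,0.07,0.12],[0,0,0]]
    - [[-0.002,0.09,0.25],[0,0,0]]
    - [[-0.002,0.18,0.3],[0,0,0]]
    - [[-0.002,0.3,0.32],[0,0,0]]

```text
time_s: 18.3
eef_pos: [0.5948, -0.032, 0.3083]
ee_rot: [-0.084, 0.94, 0.253, -0.213]
ft_force: [0.5, 0.7, -3.6]
width: 0.0126
finger_force: 80.4
```

>>> servo_tool:
  series:
    - [[0,0.1,0],[0,0,0]]
    - [[0,0.2,0],[0,0,0]]
    - [[0,0.3,0],[0,0,0]]
    - [[0,0.35,0],[0,0,0]]
    - [[0,0.35,0],[0,0,0]]

```text
time_s: 18.8
eef_pos: [0.5934, 0.0402, 0.3067]
ee_rot: [-0.086, 0.939, 0.254, -0.215]
ft_force: [-0.1, -1.3, -3.5]
width: 0.0125
finger_force: 80.2
```

```bash
python3 where.py; python3 tubes.py
```

```text
18.8 [0.5934 0.0402 0.3067] low corner [234.6555 -64.6066  51.7061] other [213.334   67.7462 109.5345] force [-0.0653 -1.3184 -3.4899] 0.01249881817117382
minz over walls(25) None sill(12) 51.706073825143406 short2(26) None low 51.706073825143406
deck x,y,z mm->units [[-0.0003  0.0049  0.001 ]
 [-0.005  -0.0003  0.    ]
 [ 0.0001 -0.001   0.0049]]
18.8 [593.4  40.2 306.7] [-0.1 -1.3 -3.5]
scene long1 p0.96 [214. 210.] [52. 12.] | z13: [89.6 71.3] [ 90.9 -58.4] | z-52: [67.1 46.7]
scene long1 p0.58 [192. 216.] [53. 14.] | z13: [33.4 73.7] [ 46.3 -57.8] | z-52: [12.2 48.3]
scene short1 p0.65 [236. 204.] [33. 12.] | z13: [136.7  42.3] [136.8 -38.1] | z-52: [118.   43.7]
side long1 p0.94 [384. 245.] [10. 48.] | z13: [ 92.9 -69.8] [90.5 73.1] | z-52: [124.5 -42.8]
side long1 p0.71 [398. 259.] [12. 49.] | z13: [ 49.4 -72.6] [33.9 72.9] | z-52: [ 70.  -43.9]
side short1 p0.76 [372. 234.] [11. 28.] | z13: [136.5 -36.9] [137.4  47.7] | z-52: [173.7 -40.3]
side short1 p0.32 [385. 257.] [142.  79.] | z13: [271.1   7.6] [-104.    41.5] | z-52: [ 93.4 -18.5]
wrist long1 p0.68 [208.  77.] [62. 30.] | z13: [190.1 127.8] [239.9 136.2] | z-52: [214.7 166.9]
wrist long1 p0.64 [ 20. 230.] [ 40. 203.] | z13: [92.1 69.4] [108.1 -67.1] | z-52: [75.   3.3]
wrist short1 p0.74 [ 86. 228.] [ 46. 105.] | z13: [137.6  39.3] [138.6 -35. ] | z-52: [121.3   6.5]
```

Run:
```python
from tubes import *
P={n:cam(n) for n in("scene","side","wrist")}
for n,p in P.items():
    for t in("short1","short2"):
        for r in nets.regions_of(t,p):
            m=r["mask"]
            if 4<m.sum()<4000 and t=="short1": 
                ys,xs=np.nonzero(m);print(n,round(r["p"],2),m.sum(),"uv",np.round(r["uv"]),"box",xs.min(),ys.min(),xs.max(),ys.max(),"z13",ond(p,r["uv"],.013)[:2],"z-52",ond(p,r["uv"],-.052)[:2])
print("short2",1e3*(M.T@(tri([(P["scene"],[236,204]),(P["side"],[372,234]),(P["wrist"],[86,228])])-t0)))
# brightness grid in gap at z=-20 plane seen by scene & side
for n in("scene","side","wrist"):
    p=P[n];g=cv2.cvtColor(p["pixels"],cv2.COLOR_RGB2GRAY)
    for z in(-.03,-.052):
        print(n,z,"cols y=48..-48 step 8")
        for x in range(70,146,8):
            u=[proj(p,dpt(q,[x/1e3,y/1e3,z]))[0].round().astype(int) for y in range(48,-49,-8)]
            print(x,[int(g[b,a]) if 0<=a<640 and 0<=b<400 else -1 for a,b in u])
```

```text
scene 0.71 166 uv [229. 221.] box 223 210 241 228 z13 [117.5 -33.8] z-52 [96.9  5.5]
scene 0.55 446 uv [235. 205.] box 228 188 245 221 z13 [134.7  -0. ] z-52 [115.7  42.5]
side 0.57 300 uv [371. 230.] box 359 224 385 244 z13 [146.1   0.5] z-52 [183.6 -46.5]
side 0.49 436 uv [246. 239.] box 232 229 257 253 z13 [283.  285.9] z-52 [332.1 262.9]
wrist 0.81 1063 uv [ 46. 244.] box 27 228 62 265 z13 [116.7 -11. ] z-52 [94.8 -8.5]
short2 [137.4   2.4   9.5]
scene -0.03 cols y=48..-48 step 8
70 [199, 197, 192, 198, 194, 199, 198, 193, 197, 196, 176, 133, 119]
78 [209, 208, 209, 208, 213, 206, 208, 209, 208, 208, 182, 135, 114]
86 [197, 190, 197, 189, 197, 201, 198, 201, 197, 201, 151, 133, 113]
94 [38, 53, 116, 122, 127, 95, 137, 125, 127, 123, 84, 137, 114]
102 [51, 57, 122, 131, 42, 34, 109, 119, 115, 121, 84, 139, 114]
110 [70, 91, 117, 128, 86, 90, 125, 140, 136, 99, 79, 138, 112]
118 [157, 172, 152, 147, 179, 181, 145, 78, 107, 102, 79, 141, 114]
126 [157, 159, 131, 128, 189, 205, 158, 34, 104, 103, 75, 134, 116]
134 [107, 110, 110, 110, 140, 206, 195, 84, 161, 152, 123, 137, 112]
142 [
[... 2895 characters left out ...]
y=48..-48 step 8
70 [129, 130, 207, 208, 208, 208, 208, 208, 207, 208, 207, 207, 206]
78 [111, 111, 191, 193, 193, 195, 194, 194, 195, 195, 195, 195, 195]
86 [138, 138, 142, 136, 139, 141, 160, 41, 148, 142, 143, 145, 62]
94 [137, 139, 141, 136, 140, 141, 64, 40, 40, 190, 143, 145, 62]
102 [137, 137, 141, 136, 140, 142, 150, 42, 42, 140, 143, 143, 63]
110 [169, 162, 161, 161, 167, 169, 162, 161, 173, 171, 173, 144, 62]
118 [197, 176, 160, 160, 188, 200, 159, 156, 178, 201, 202, 143, 64]
126 [140, 190, 139, 139, 149, 138, 138, 137, 138, 207, 207, 144, 64]
134 [119, 119, 119, 119, 119, 119, 119, 120, 153, 203, 203, 179, 179]
142 [136, 137, 138, 139, 139, 141, 155, 180, 181, 181, 181, 181, 181]
```

```bash
cat > plan2.py <<'E'
from corner import *
def tubeclr(Rt,t,box):
    xs=np.linspace(-65,65,66);ys=np.linspace(-73,73,74)
    D=1e3*((np.array([(a,b,0) for a in xs for b in ys])/1e3-[0,0,.0686])@Rt.T+t-t0)@M
    k=D[(D[:,0]>box[0])&(D[:,0]<box[1])&(D[:,1]>box[2])&(D[:,1]<box[3])];print("short2 clr",k[:,2].min()-box[4] if len(k) else None)
def cur():
    st=bot.state();T=R.from_quat(st["ee_rot"]).as_matrix();return np.c_[-T[:,1],np.cross(-T[:,2],-T[:,1]),-T[:,2]],st["eef_pos"]
E
python3 - <<'E'
from plan2 import *
Rc,e=cur();print(e)
for th,ro in((17,38),):
    for x,z in((117,60),(117,8),(80,8)):
        Rt,t=pose(x,-56,z,th,ro);clear(Rt,t);tubeclr(Rt,t,(123,152,-36,40,23));print(x,z,"d",(t-e)/.2)
    rv=R.from_matrix(Rt@Rc.T).as_rotvec();print("rot units",rv/2/np.pi,np.degrees(np.linalg.norm(rv)))
E
```

```text
[0.5938 0.0384 0.3069]
minz over walls(25) 78.80865475794096 sill(12) 72.12530173904784 short2(26) 76.78550088165952 low 60.00000000000002
short2 clr 53.755736957139874
117 60 d [ 0.0922 -0.4451 -0.07  ]
minz over walls(25) 26.80865475794095 sill(12) 20.12530173904783 short2(26) 24.78550088165951 low 8.000000000000009
short2 clr 1.7557369571398702
117 8 d [ 0.0893 -0.3955 -0.3252]
minz over walls(25) 26.80865475794092 sill(12) None short2(26) 28.757582485830326 low 8.000000000000005
short2 clr 5.727818561310691
80 8 d [ 0.0999 -0.5768 -0.3605]
rot units [-0.0403  0.0312  0.0147] 19.09686564001748
```

>>> servo_tool:
  series:
    - [[0.01,-0.05,0.02],[-0.008,0.006,0.003]]
    - [[0.03,-0.15,0.03],[-0.016,0.012,0.006]]
    - [[0.06,-0.27,0.02],[-0.024,0.019,0.009]]
    - [[0.08,-0.38,-0.02],[-0.034,0.026,0.012]]
    - [[0.092,-0.445,-0.05],[-0.0403,0.0312,0.0147]]

```text
time_s: 20.2
eef_pos: [0.613, -0.0517, 0.2964]
ee_rot: [-0.075, 0.933, 0.129, -0.326]
ft_force: [-0.3, 0.6, -3.1]
width: 0.0128
finger_force: 80.3
```

>>> servo_tool:
  series:
    - [[-0.001,0,-0.02],[0,0,0]]
    - [[-0.002,0.01,-0.1],[0,0,0]]
    - [[-0.004,0.03,-0.18],[0,0,0]]
    - [[-0.006,0.045,-0.24],[0,0,0]]
    - [[-0.008,0.05,-0.27],[0,0,0]]

```text
time_s: 20.7
eef_pos: [0.61, -0.0398, 0.2421]
ee_rot: [-0.076, 0.933, 0.131, -0.326]
ft_force: [-1.0, -1.3, -1.1]
width: 0.013
finger_force: 80.6
```

```bash
python3 where.py; python3 tubes.py
```

```text
20.7 [ 0.61   -0.0398  0.2421] low corner [118.2431 -54.2269   7.9207] other [108.7193  60.7125  97.4429] force [-0.9985 -1.2514 -1.0712] 0.013024905279947254
minz over walls(25) 29.0565472003809 sill(12) 20.218713089956218 short2(26) 23.530717604197132 low 7.920732368864713
deck x,y,z mm->units [[-0.0003  0.0049  0.001 ]
 [-0.005  -0.0003  0.    ]
 [ 0.0001 -0.001   0.0049]]
20.7 [610.  -39.8 242.1] [-1.  -1.3 -1.1]
side long1 p0.96 [384. 245.] [11. 48.] | z13: [ 92.  -71.1] [90.3 72.8] | z-52: [124.  -43.5]
side long1 p0.82 [397. 259.] [12. 49.] | z13: [ 47.5 -69.6] [36.2 75. ] | z-52: [ 70.3 -41.2]
side short1 p0.69 [371. 234.] [10. 27.] | z13: [136.5 -34.1] [137.4  46.5] | z-52: [173.7 -39.6]
wrist long1 p0.81 [195. 235.] [ 41. 157.] | z13: [90.8 70.7] [ 92.7 -47. ] | z-52: [74.5 26.1]
wrist long1 p0.47 [108. 236.] [243. 215.] | z13: [ 10.1 104.3] [ 50.6 -74.3] | z-52: [ 0.1 21.9]
wrist short1 p0.64 [212. 267.] [10.  1.] | z13: [106.6 -13. ] [107.4 -20. ] | z-52: [93.7 -3.1]
wrist short1 p0.59 [107. 237.] [215. 242.] | z13: [ 10.3 103.3] [ 50.6 -74.3] | z-52: [ 0.2 21.4]
```

>>> servo_tool:
  series:
    - [[0.001,-0.025,-0.005],[0,0,0]]
    - [[0.003,-0.055,-0.011],[0,0,0]]
    - [[0.005,-0.09,-0.018],[0,0,0]]
    - [[0.008,-0.13,-0.026],[0,0,0]]
    - [[0.01,-0.167,-0.033],[0,0,0]]

```text
time_s: 21.65
eef_pos: [0.6122, -0.0745, 0.2365]
ee_rot: [-0.075, 0.933, 0.131, -0.327]
ft_force: [-2.4, 1.9, -0.7]
width: 0.0125
finger_force: 80.3
```

>>> servo_tool:
  series:
    - [[0,0,0],[0,0,0]]
    - [[0,0,0],[0,0,0]]
    - [[0,0,0],[0,0,0]]
    - [[0,0,0],[0,0,0]]
    - [[0,0,0],[0,0,0]]

```text
time_s: 22.15
eef_pos: [0.6125, -0.0742, 0.2363]
ee_rot: [-0.075, 0.933, 0.13, -0.326]
ft_force: [-2.4, -2.7, -2.0]
width: 0.0125
finger_force: 80.3
```

```bash
python3 where.py; python3 tubes.py
```

```text
22.15 [ 0.6125 -0.0742  0.2363] low corner [ 83.0332 -54.851    8.9951] other [73.7041 60.1715 98.4311] force [-2.397  -2.7289 -1.9554] 0.012543544978291556
minz over walls(25) 30.15137517071558 sill(12) None short2(26) 28.077152422809597 low 8.995086681334458
deck x,y,z mm->units [[-0.0003  0.0049  0.001 ]
 [-0.005  -0.0003  0.    ]
 [ 0.0001 -0.001   0.0049]]
22.15 [612.5 -74.2 236.3] [-2.4 -2.7 -2. ]
side long1 p0.90 [399. 261.] [11. 49.] | z13: [ 41.2 -69.4] [29.8 74.6] | z-52: [ 63.5 -41.4]
side long1 p0.55 [391. 252.] [12. 49.] | z13: [ 68.6 -70.5] [62.7 74.7] | z-52: [ 96.2 -42. ]
wrist long1 p0.91 [162. 242.] [ 43. 181.] | z13: [32.8 73.1] [ 39.3 -58.5] | z-52: [13.4 18.6]
wrist long1 p0.60 [202. 250.] [ 36. 185.] | z13: [63.5 69.9] [ 64.6 -64.3] | z-52: [48.5 12.5]
wrist long1 p0.41 [227. 242.] [450. 235.] | z13: [-68.    2.3] [249.9   1.5] | z-52: [70.1 20.4]
wrist short1 p0.53 [480. 136.] [50. 46.] | z13: [287.4 131.9] [296.7  83.9] | z-52: [337.5 153.7]
```

The low-force push worked: the long tubes are now at x≈65 and x≈35, and the shorts are gone from the gap edge. I'll retreat upward and look at the lower lane.

>>> servo_tool:
  series:
    - [[0,0.02,0.01],[0,0,0]]
    - [[0,0.03,0.1],[0,0,0]]
    - [[0,0.04,0.25],[0,0,0]]
    - [[0,0.1,0.4],[0,0,0]]
    - [[0,0.25,0.45],[0,0,0]]

```text
time_s: 23.1
eef_pos: [0.6141, -0.0246, 0.3293]
ee_rot: [-0.075, 0.935, 0.131, -0.322]
ft_force: [1.5, 0.5, -3.3]
width: 0.0129
finger_force: 80.3
```

>>> servo_tool:
  series:
    - [[-0.02,0.15,0],[0.007,-0.017,-0.001]]
    - [[-0.04,0.35,0],[0.01,-0.035,-0.002]]
    - [[-0.06,0.55,0],[0.01,-0.055,-0.003]]
    - [[-0.08,0.7,0],[0.01,-0.07,-0.004]]
    - [[-0.1,0.75,0],[0.01,-0.085,-0.005]]

```text
time_s: 23.6
eef_pos: [0.5921, 0.1306, 0.3277]
ee_rot: [-0.105, 0.982, 0.141, -0.061]
ft_force: [0.2, -0.7, -3.0]
width: 0.013
finger_force: 80.1
```

```bash
python3 where.py
python3 - <<'E'
from tubes import *
P={n:cam(n) for n in("scene","side","wrist")}
for n,p in P.items():
    for t in("long1","short1"):
        for r in nets.regions_of(t,p):
            m=r["mask"]
            if 4<m.sum()<9000 and r["p"]>.2:
                ys,xs=np.nonzero(m);print(n,t,round(r["p"],2),m.sum(),"uv",np.round(r["uv"]),"box",xs.min(),ys.min(),xs.max(),ys.max(),"z13",ond(p,r["uv"],.013)[:2],"z-52",ond(p,r["uv"],-.052)[:2])
E
```

```text
23.6 [0.5921 0.1306 0.3277] low corner [ 309.3316 -102.3891   81.4241] other [287.8941  40.9696  98.8802] force [ 0.237  -0.6692 -3.0119] 0.013003725976023785
minz over walls(25) None sill(12) None short2(26) None low 81.42410675821644
deck x,y,z mm->units [[-0.0003  0.0049  0.001 ]
 [-0.005  -0.0003  0.    ]
 [ 0.0001 -0.001   0.0049]]
scene long1 0.79 702 uv [203. 214.] box 194 187 212 241 z13 [63.8  2.3] z-52 [38.2 45. ]
scene long1 0.57 652 uv [186. 217.] box 180 191 199 244 z13 [28.1  7.4] z-52 [-0.9 50.6]
scene short1 0.77 270 uv [222. 224.] box 211 221 239 233 z13 [101.2 -35.7] z-52 [79.1  3.4]
scene short1 0.64 354 uv [219. 208.] box 208 195 233 222 z13 [99.7  6. ] z-52 [77.4 49. ]
scene short1 0.36 4266 uv [341. 164.] box 291 114 383 205 z13 [371.7  16.3] z-52 [375.   60.3]
side long1 0.92 520 uv [389. 255.] box 369 238 412 268 z13 [61.  12.8] z-52 [ 91.3 -33.2]
side long1 0.75 479 uv [398. 259.] box 377 246 419 277 z13 [40.7  4.3] z-52 [ 69.3 -42.4]
side long1 0.31 76 uv [388. 204.] box 386 199 394 210 z13 [ 196.7 -104.4] z-52 [ 238.5 -160.3]
wrist short1 0.87 1461 uv [ 21. 118.] box 0 85 43 141 z13 [135.3  18.5] z-52 [90.4 18.4]
wrist short1 0.87 1146 uv [ 19. 158.] box 0 144 42 173 z13 [134.8 -11.4] z-52 [ 89.7 -18.2]
```

>>> servo_tool:
  series:
    - [[0,-0.15,0.05],[0,0,0]]
    - [[0,-0.35,0.1],[0,0,0]]
    - [[0,-0.6,0.1],[0,0,0]]
    - [[0,-0.8,0.1],[0,0,0]]
    - [[0,-0.85,0.1],[0,0,0]]

```text
time_s: 24.55
eef_pos: [0.5936, -0.0495, 0.3451]
ee_rot: [-0.1, 0.983, 0.139, -0.064]
ft_force: [-1.0, -0.3, -2.9]
width: 0.0125
finger_force: 80.2
```

Run:
```python
from tubes import *
P={n:cam(n) for n in("scene","side","wrist")};out=[]
for n,p in P.items():
    print(n,"cam in deck mm",1e3*(M.T@(p["t"]-t0)))
    for t in("long1","short1"):
        for r in nets.regions_of(t,p):
            m=r["mask"]
            if 4<m.sum()<9000 and r["p"]>.2:
                c,sz,a=cv2.minAreaRect(cv2.findNonZero(m.astype(np.uint8)));print(n,t,round(r["p"],2),m.sum(),"c",np.round(c),np.round(sz),round(a),[ond(p,b,-.052)[:2].round() for b in cv2.boxPoints((c,sz,a))],[ond(p,b,-.02)[:2].round() for b in cv2.boxPoints((c,sz,a))])
pickle.dump({n:{k:p[k] for k in("pixels","R","t","K")} for n,p in P.items()},open("v.pkl","wb"))
```

```text
scene cam in deck mm [ 336.6 -452.6  705.2]
scene long1 0.81 668 c [203. 213.] [53. 13.] 83 [array([ 22., 126.]), array([ 54., 119.]), array([ 55., -25.]), array([ 25., -19.])] [array([ 35., 102.]), array([66., 95.]), array([ 67., -43.]), array([ 38., -37.])]
scene long1 0.67 642 c [189. 217.] [53. 13.] 81 [array([-14., 126.]), array([ 17., 121.]), array([ 25., -24.]), array([ -4., -19.])] [array([  1., 102.]), array([30., 97.]), array([ 38., -42.]), array([ 11., -37.])]
scene short1 0.82 246 c [224. 227.] [12. 27.] 90 [array([56., 21.]), array([117.,  -1.]), array([113., -30.]), array([52., -9.])] [array([68.,  1.]), array([126., -20.]), array([122., -48.]), array([ 64., -28.])]
scene short1 0.51 106 c [227. 218.] [10. 12.] 63 [array([77., 26.]), array([103.,  31.]), array([110.,   5.]), array([84.,  0.])] [array([88.,  6.]), array([113.,  10.]), array([120., -14.]), array([ 95., -19.])]
side cam in deck mm [-298.4  557.9  783. ]
side long1 0.77 449 c [391. 253.] [11. 47.] 61 [array([110.,  27.]), array([ 111., -124.]), array([  79., -113.]), array([80., 35.])] [array([94., 48.]), a
[... 660 characters left out ...]
] [array([ 3., 70.]), array([33., 75.]), array([ 43., -74.]), array([ 12., -77.])]
wrist long1 0.21 295 c [198. 130.] [37. 10.] 87 [array([59., 59.]), array([70., 61.]), array([75., 21.]), array([64., 19.])] [array([68., 56.]), array([77., 58.]), array([82., 21.]), array([73., 19.])]
wrist short1 0.75 456 c [198. 186.] [24. 20.] 90 [array([ 60., -11.]), array([82., -8.]), array([ 85., -36.]), array([ 62., -38.])] [array([69., -8.]), array([89., -5.]), array([ 91., -31.]), array([ 71., -33.])]
wrist short1 0.71 315 c [197. 130.] [38. 11.] 84 [array([57., 58.]), array([69., 61.]), array([77., 20.]), array([65., 17.])] [array([66., 56.]), array([76., 58.]), array([84., 20.]), array([73., 18.])]
```

Both shorts are now below the rails in the lower lane: one lying lengthwise at about x=60–120, the other crosswise under or next to it. Next I'll level the tray and set it down at its old place, then check with a free hand.

Run:
```python
from plan2 import *
Rc,e=cur();psi=np.radians(-95)
Rt=R.from_euler("Z",psi).as_matrix();rv=R.from_matrix(Rt@Rc.T).as_rotvec()
print(bot.state()["time_s"],e,"rot",rv/2/np.pi,np.degrees(np.linalg.norm(rv)),"d to .32 high",(np.array([.5405,.323,.20])-e)/.2)
```

```text
25.0 [ 0.5926 -0.0427  0.3464] rot [-0.0457 -0.0184 -0.0469] 24.506207110037447 d to .32 high [-0.2604  1.8283 -0.732 ]
```

>>> servo_tool:
  series:
    - [[0,0.15,0],[-0.009,-0.0037,-0.0094]]
    - [[-0.03,0.37,0],[-0.018,-0.0074,-0.0188]]
    - [[-0.06,0.59,0],[-0.027,-0.011,-0.028]]
    - [[-0.1,0.8,0],[-0.037,-0.0147,-0.0375]]
    - [[-0.13,0.95,0],[-0.0457,-0.0184,-0.0469]]

```text
time_s: 25.5
eef_pos: [0.5649, 0.1495, 0.3469]
ee_rot: [0.044, 0.999, 0.0, 0.001]
ft_force: [-0.2, -0.7, -3.2]
width: 0.0127
finger_force: 80.3
```

>>> servo_tool:
  series:
    - [[-0.03,0.2,-0.05],[0,0,0]]
    - [[-0.06,0.4,-0.15],[0,0,0]]
    - [[-0.09,0.6,-0.3],[0,0,0]]
    - [[-0.12,0.78,-0.45],[0,0,0]]
    - [[-0.13,0.878,-0.6],[0,0,0]]

```text
time_s: 26.0
eef_pos: [0.5385, 0.3258, 0.2256]
ee_rot: [0.043, 0.999, 0.001, -0.0]
ft_force: [0.2, -0.5, -2.7]
width: 0.0128
finger_force: 80.2
```

>>> servo_tool:
  series:
    - [[0,0,-0.08],[0,0,0]]
    - [[0,0,-0.2],[0,0,0]]
    - [[0,0,-0.35],[0,0,0]]
    - [[0,0,-0.5],[0,0,0]]
    - [[0,0,-0.55],[0,0,0]]

```text
time_s: 26.5
eef_pos: [0.5375, 0.3214, 0.1132]
ee_rot: [0.044, 0.999, -0.001, -0.003]
ft_force: [-1.0, -0.9, -4.8]
width: 0.0126
finger_force: 80.0
```

>>> servo_tool:
  series:
    - [[0,0,0],[0,0,0]]
    - [[0,0,0],[0,0,0]]
    - [[0,0,0],[0,0,0]]
    - [[0,0,0],[0,0,0]]
    - [[0,0,0],[0,0,0]]

```text
time_s: 27.0
eef_pos: [0.5413, 0.3218, 0.1176]
ee_rot: [0.044, 0.999, 0.001, 0.001]
ft_force: [-0.2, -0.1, -3.5]
width: 0.0127
finger_force: 80.0
```

Run:
```python
from plan2 import *
Rc,e=cur();st=bot.state();print(st["time_s"],e,st["ft_force"],"tray z axis",Rc[:,2],"x",Rc[:,0])
w=cam("wrist");s=cam("scene");d=cam("side")
# predicted vs seen bar ends & tray in scene: check slip
for n,p in(("scene",s),("side",d)):
    F=lambda P:(np.atleast_2d(P)/1e3-[0,0,.0686])@Rc.T+e
    c=proj(p,F([[-65,-73,0],[-65,73,0],[65,73,0],[65,-73,0],[-65,-73,33],[-65,73,33],[65,73,33],[65,-73,33]]))
    print(n,"pred box",c.min(0),c.max(0))
    for r in nets.regions_of("tray",p)[:4]:
        ys,xs=np.nonzero(r["mask"]);print(round(r["p"],2),xs.min(),ys.min(),xs.max(),ys.max())
```

```text
27.0 [0.5413 0.3218 0.1176] [-0.1658 -0.1457 -3.4971] tray z axis [-0.0021 -0.001   1.    ] x [-0.0889 -0.996  -0.0011]
scene pred box [367.5741 152.3782] [436.5628 215.4681]
0.91 368 153 435 215
0.82 456 186 508 234
side pred box [264.9849 171.2509] [322.1165 211.166 ]
0.73 207 187 243 218
0.68 265 168 320 210
```

>>> servo_tool:
  series:
    - [[0,0,-0.08],[0,0,0]]
    - [[0,0,-0.15],[0,0,0]]
    - [[0,0,-0.2],[0,0,0]]
    - [[0,0,-0.225],[0,0,0]]
    - [[0,0,-0.24],[0,0,0]]

```text
time_s: 27.75
eef_pos: [0.5396, 0.3211, 0.0686]
ee_rot: [0.044, 0.999, -0.001, -0.001]
ft_force: [-8.0, -4.1, 20.3]
width: 0.013
finger_force: 83.5
```

>>> servo_tool:
  series:
    - [[0,0,-0.004],[0,0,0]]
    - [[0,0,-0.004],[0,0,0]]
    - [[0,0,-0.004],[0,0,0]]
    - [[0,0,-0.004],[0,0,0]]
    - [[0,0,-0.004],[0,0,0]]

```text
time_s: 28.25
eef_pos: [0.5397, 0.3211, 0.0686]
ee_rot: [0.044, 0.999, -0.0, -0.001]
ft_force: [-5.0, -2.1, 5.6]
width: 0.0125
finger_force: 81.6
```

On the bench. Now release, go straight up, and look at the lane with the free hand.

>>> servo_tool:
  series:
    - [[0,0,0],[0,0,0]]
    - [[0,0,0],[0,0,0]]
    - [[0,0,0],[0,0,0]]
    - [[0,0,0],[0,0,0]]
    - [[0,0,0],[0,0,0]]
  gripper: 0

```text
time_s: 28.75
eef_pos: [0.5408, 0.3217, 0.0675]
ee_rot: [0.044, 0.999, 0.0, 0.0]
ft_force: [0.1, -0.1, -0.1]
width: 0.0836
finger_force: 0.0
```

>>> servo_tool:
  series:
    - [[0,0,0.05],[0,0,0]]
    - [[0,0,0.2],[0,0,0]]
    - [[0,0,0.45],[0,0,0]]
    - [[0,0,0.7],[0,0,0]]
    - [[0,0,0.95],[0,0,0]]

```text
time_s: 29.25
eef_pos: [0.5403, 0.3214, 0.26]
ee_rot: [0.044, 0.999, 0.0, 0.0]
ft_force: [1.0, -0.2, -0.2]
width: 0.0856
finger_force: 0.0
```

>>> servo_tool:
  series:
    - [[0.1,-0.2,0.2],[0,0,0]]
    - [[0.2,-0.45,0.4],[0,0,0]]
    - [[0.25,-0.7,0.5],[0,0,0]]
    - [[0.25,-0.9,0.5],[0,0,0]]
    - [[0.25,-1,0.5],[0,0,0]]

```text
time_s: 29.75
eef_pos: [0.5915, 0.1192, 0.3604]
ee_rot: [0.045, 0.999, -0.0, 0.002]
ft_force: [-0.4, 0.8, -0.6]
width: 0.0854
finger_force: 0.0
```

>>> servo_tool:
  series:
    - [[0,-0.2,0],[0,0,0]]
    - [[0,-0.45,0],[0,0,0]]
    - [[0,-0.7,0],[0,0,0]]
    - [[0,-0.85,0],[0,0,0]]
    - [[0,-0.9,0],[0,0,0]]

```text
time_s: 30.25
eef_pos: [0.5902, -0.0618, 0.3582]
ee_rot: [0.046, 0.999, -0.001, 0.0]
ft_force: [0.1, 0.7, -0.3]
width: 0.0854
finger_force: 0.0
```

```bash
cat > v.py <<'E'
from tubes import *
st=bot.state();print(st["time_s"],st["eef_pos"],st["width"])
P={n:cam(n) for n in("scene","side","wrist")}
for n,p in P.items():
    print(n,"cam deck",1e3*(M.T@(p["t"]-t0)))
    for t in("long1","short1"):
        for r in nets.regions_of(t,p):
            m=r["mask"]
            if 4<m.sum()<9000 and r["p"]>.2:
                c,sz,a=cv2.minAreaRect(cv2.findNonZero(m.astype(np.uint8)));bx=cv2.boxPoints((c,sz,a))
                print(n,t,round(r["p"],2),m.sum(),"c",np.round(c),np.round(sz),round(a),*["z%d"%h+str([ond(p,b,h/1e3)[:2].round().astype(int).tolist() for b in bx]) for h in(13,-26,-52)])
pickle.dump({n:{k:p[k] for k in("pixels","R","t","K")} for n,p in P.items()},open("v.pkl","wb"))
E
python3 v.py
```

```text
30.25 [ 0.6 -0.1  0.4] 0.08537250076217809
scene cam deck [ 336.6 -452.6  705.2]
scene long1 0.8 744 c [203. 214.] [54. 15.] 83 z13[[48, 76], [80, 69], [80, -65], [50, -58]] z-26[[31, 106], [66, 98], [65, -43], [34, -36]] z-52[[21, 126], [56, 118], [56, -28], [23, -21]]
scene long1 0.79 678 c [189. 217.] [53. 13.] 81 z13[[16, 77], [46, 71], [52, -61], [24, -56]] z-26[[-2, 107], [29, 101], [36, -39], [7, -34]] z-52[[-15, 127], [18, 120], [25, -24], [-5, -19]]
scene short1 0.93 377 c [220. 209.] [33. 13.] 48 z13[[71, 33], [94, 47], [134, -30], [112, -42]] z-26[[56, 60], [80, 75], [122, -6], [99, -19]] z-52[[46, 79], [71, 94], [115, 10], [90, -4]]
scene short1 0.82 209 c [224. 226.] [11. 26.] 90 z13[[80, -20], [134, -39], [130, -64], [77, -45]] z-26[[65, 4], [122, -16], [118, -42], [62, -22]] z-52[[56, 21], [115, 0], [111, -27], [53, -7]]
scene short1 0.52 3248 c [396. 190.] [72. 57.] 78 z13[[413, 9], [528, -5], [495, -162], [391, -151]] z-26[[417, 35], [538, 20], [504, -146], [395, -134]] z-52[[420, 53], [546, 37], [510, -135], [397, -122]]
side cam deck [-298.4  557.9  783. ]
side lon
[... 673 characters left out ...]
[80, 67], [82, -66], [51, -70]] z-26[[33, 69], [65, 70], [68, -79], [33, -84]] z-52[[21, 70], [55, 71], [58, -88], [21, -92]]
wrist long1 0.66 3082 c [229. 166.] [125.  27.] 74 z13[[17, 66], [47, 68], [56, -65], [23, -71]] z-26[[-5, 68], [29, 71], [39, -77], [2, -84]] z-52[[-20, 69], [16, 72], [27, -86], [-12, -93]]
wrist short1 0.83 1223 c [282. 131.] [60. 23.] 38 z13[[70, 45], [89, 60], [131, 18], [113, 1]] z-26[[54, 44], [75, 62], [122, 14], [102, -4]] z-52[[44, 44], [66, 63], [116, 12], [95, -8]]
wrist short1 0.67 1119 c [294. 171.] [24. 51.] 76 z13[[78, -2], [133, 5], [136, -20], [79, -28]] z-26[[62, -7], [124, 0], [127, -28], [64, -36]] z-52[[52, -11], [119, -3], [121, -33], [54, -42]]
```

The two shorts are below the rails, but by triangulation they still lean: one has an end against the +y rail at about z=-5, and the other's end is propped under the long tube at x≈65. I'll mend that by re-gripping the tray exactly as before and pushing the long tubes down to the stop from the middle of the lane.

>>> servo_tool:
  series:
    - [[0,0.22,0],[0,0,0]]
    - [[0,0.45,0],[0,0,0]]
    - [[0,0.68,0],[0,0,0]]
    - [[0,0.85,0],[0,0,0]]
    - [[0,0.9,0],[0,0,0]]

```text
time_s: 31.2
eef_pos: [0.59, 0.126, 0.3575]
ee_rot: [0.042, 0.999, 0.001, -0.0]
ft_force: [-0.1, 0.3, 0.6]
width: 0.0856
finger_force: 0.0
```

>>> servo_tool:
  series:
    - [[-0.05,0.22,-0.05],[0,0,0]]
    - [[-0.12,0.45,-0.15],[0,0,0]]
    - [[-0.2,0.68,-0.28],[0,0,0]]
    - [[-0.25,0.9,-0.4],[0,0,0]]
    - [[-0.25,1,-0.5],[0,0,0]]

```text
time_s: 31.7
eef_pos: [0.5391, 0.3243, 0.257]
ee_rot: [0.043, 0.999, 0.0, 0.0]
ft_force: [1.0, 0.2, 0.4]
width: 0.0856
finger_force: 0.0
```

>>> servo_tool:
  series:
    - [[0,0,-0.15],[0,0,0]]
    - [[0,0,-0.4],[0,0,0]]
    - [[0,0,-0.65],[0,0,0]]
    - [[0,0,-0.87],[0,0,0]]
    - [[0,0,-0.95],[0,0,0]]

```text
time_s: 32.2
eef_pos: [0.5373, 0.3198, 0.0625]
ee_rot: [0.044, 0.999, -0.002, -0.004]
ft_force: [0.1, 0.1, -0.2]
width: 0.0852
finger_force: 0.0
```

>>> servo_tool:
  series:
    - [[0,0,0],[0,0,0]]
    - [[0,0,0],[0,0,0]]
    - [[0,0,0],[0,0,0]]
    - [[0,0,0],[0,0,0]]
    - [[0,0,0],[0,0,0]]
  gripper: 255
  squeeze: 80

```text
time_s: 32.7
eef_pos: [0.5416, 0.3218, 0.0694]
ee_rot: [0.044, 0.999, 0.001, 0.001]
ft_force: [-6.5, -0.1, 15.8]
width: 0.0131
finger_force: 69.9
```

Run:
```python
from plan2 import *
Rc,e=cur();st=bot.state();print(st["time_s"],e,st["ft_force"],st["width"],st["finger_force"])
for x,y,z in((97,0,60),(97,0,9),(54,0,9)):
    Rt,t=pose(x,y,z,17,38);clear(Rt,t);print(x,z,"TCP",t,"d",(t-e)/.2)
rv=R.from_matrix(Rt@Rc.T).as_rotvec();print("rot",rv/2/np.pi,np.degrees(np.linalg.norm(rv)))
```

```text
32.7 [0.5416 0.3218 0.0694] [-6.5447 -0.065  15.7997] 0.013053180450444764 69.91108775138855
minz over walls(25) 115.10599356114912 sill(12) None short2(26) 64.18113853070616 low 60.0
97 60 TCP [ 0.5575 -0.0735  0.2891] d [ 0.0797 -1.9766  1.0985]
minz over walls(25) 64.10599356114913 sill(12) None short2(26) 13.181138530706173 low 9.00000000000001
97 9 TCP [ 0.5569 -0.0638  0.239 ] d [ 0.0768 -1.928   0.8482]
minz over walls(25) 64.10599356114912 sill(12) None short2(26) 17.57133398794759 low 9.000000000000007
54 9 TCP [ 0.5594 -0.1059  0.2308] d [ 0.0891 -2.1387  0.8072]
rot [0.047  0.1047 0.0382] 43.53617038695839
```

>>> servo_tool:
  series:
    - [[0,0,0.1],[0,0,0]]
    - [[0,0,0.3],[0,0,0]]
    - [[0,0,0.55],[0,0,0]]
    - [[0,-0.07,0.78],[0,0,0]]
    - [[0,-0.2,0.95],[0,0,0]]

```text
time_s: 33.2
eef_pos: [0.5412, 0.283, 0.261]
ee_rot: [0.043, 0.999, 0.001, 0.002]
ft_force: [1.0, 0.1, -3.4]
width: 0.0127
finger_force: 78.6
```

>>> servo_tool:
  series:
    - [[0.01,-0.2,0.1],[0.005,0.01,0.004]]
    - [[0.02,-0.4,0.2],[0.01,0.02,0.008]]
    - [[0.03,-0.6,0.25],[0.014,0.031,0.011]]
    - [[0.04,-0.8,0.27],[0.019,0.042,0.015]]
    - [[0.04,-1,0.27],[0.0235,0.0524,0.0191]]

```text
time_s: 33.7
eef_pos: [0.5492, 0.0797, 0.3129]
ee_rot: [-0.016, 0.984, 0.067, -0.166]
ft_force: [1.1, -0.3, -3.5]
width: 0.0127
finger_force: 78.7
```

>>> servo_tool:
  series:
    - [[0.01,-0.2,0],[0.005,0.01,0.004]]
    - [[0.02,-0.4,0],[0.01,0.02,0.008]]
    - [[0.03,-0.58,0],[0.014,0.031,0.011]]
    - [[0.04,-0.72,-0.06],[0.019,0.042,0.015]]
    - [[0.04,-0.777,-0.12],[0.0235,0.0524,0.0191]]

```text
time_s: 34.2
eef_pos: [0.5575, -0.0774, 0.2869]
ee_rot: [-0.074, 0.933, 0.13, -0.327]
ft_force: [-0.1, 0.1, -3.6]
width: 0.0127
finger_force: 78.8
```

>>> servo_tool:
  series:
    - [[0,0.01,-0.06],[0,0,0]]
    - [[-0.001,0.025,-0.13],[0,0,0]]
    - [[-0.002,0.038,-0.19],[0,0,0]]
    - [[-0.003,0.046,-0.23],[0,0,0]]
    - [[-0.003,0.048,-0.247],[0,0,0]]

```text
time_s: 34.7
eef_pos: [0.5555, -0.0629, 0.2381]
ee_rot: [-0.077, 0.933, 0.129, -0.327]
ft_force: [-0.7, 0.2, -3.2]
width: 0.0127
finger_force: 78.8
```

```bash
python3 where.py
```

```text
34.7 [ 0.5555 -0.0629  0.2381] low corner [97.6723  1.5198  7.9251] other [ 88.0344 116.2671  97.6812] force [-0.7304  0.1862 -3.2427] 0.012743838355751809
minz over walls(25) 62.02469880017919 sill(12) None short2(26) 11.86421268404501 low 7.925127583683026
deck x,y,z mm->units [[-0.0003  0.0049  0.001 ]
 [-0.005  -0.0003  0.    ]
 [ 0.0001 -0.001   0.0049]]
```

>>> servo_tool:
  series:
    - [[0.002,-0.035,-0.007],[0,0,0]]
    - [[0.005,-0.08,-0.015],[0,0,0]]
    - [[0.007,-0.125,-0.024],[0,0,0]]
    - [[0.01,-0.17,-0.033],[0,0,0]]
    - [[0.012,-0.21,-0.041],[0,0,0]]

```text
time_s: 35.2
eef_pos: [0.5585, -0.1068, 0.2299]
ee_rot: [-0.076, 0.933, 0.131, -0.327]
ft_force: [0.4, 1.8, -2.6]
width: 0.013
finger_force: 78.9
```

```bash
python3 where.py|head -1;python3 v.py | grep -v "cam deck"
```

```text
35.2 [ 0.5585 -0.1068  0.2299] low corner [53.0969  1.2171  8.1909] other [ 43.5512 116.0251  97.8793] force [ 0.3876  1.8248 -2.573 ] 0.013012566681009608
35.2 [ 0.6 -0.1  0.2] 0.013012566681009608
scene long1 0.94 406 c [180. 229.] [37. 12.] 84 z13[[-3, 34], [24, 28], [25, -62], [0, -56]] z-26[[-22, 62], [6, 55], [7, -40], [-19, -33]] z-52[[-35, 80], [-6, 73], [-4, -25], [-32, -18]]
scene long1 0.75 467 c [191. 224.] [40. 13.] 83 z13[[20, 41], [49, 35], [51, -61], [24, -55]] z-26[[3, 69], [33, 62], [35, -39], [6, -33]] z-52[[-9, 87], [22, 80], [24, -24], [-5, -18]]
scene short1 0.82 222 c [206. 226.] [21. 12.] 56 z13[[47, -7], [70, 1], [89, -47], [68, -55]] z-26[[31, 18], [54, 27], [75, -25], [52, -32]] z-52[[20, 35], [44, 44], [66, -9], [42, -17]]
side long1 0.71 528 c [292. 276.] [24. 27.] 90 z13[[179, 259], [146, 205], [92, 241], [123, 292]] z-26[[203, 244], [169, 187], [111, 225], [144, 279]] z-52[[219, 233], [184, 175], [124, 214], [159, 270]]
side long1 0.69 479 c [399. 259.] [11. 49.] 59 z13[[52, 67], [55, -78], [27, -68], [25, 73]] z-26[[70, 42], [73, -110], [43, -100], [42, 49]] z-52[[82, 26], [85, -131], [54, -121], [53, 32]]
side long1 0.67 393 c [405. 267.] [ 8. 51.] 61 z13[[26, 72], [23, -74], [2, -66], [6, 77]] z-26[[43, 47], [39, -106], [17, -97], [22, 53]] z-52[[54, 31], [50, -127], [27, -119], [32, 37]]
wrist long1 0.89 3501 c [165. 276.] [ 39. 108.] 11 z13[[-2, 1], [-2, 73], [26, 68], [22, -4]] z-26[[-17, 3], [-17, 87], [15, 81], [11, -2]] z-52[[-27, 4], [-27, 96], [8, 90], [4, -1]]
wrist long1 0.83 2144 c [197. 296.] [ 32. 145.] 9 z13[[24, -22], [24, 72], [46, 69], [43, -25]] z-26[[13, -24], [13, 85], [39, 82], [35, -27]] z-52[[6, -25], [5, 94], [34, 90], [30, -28]]
```

Both long tubes are now at the stop end of the rails (x≈12 and 38). I'll lift clear and look.

>>> servo_tool:
  series:
    - [[0,0.01,0.02],[0,0,0]]
    - [[0,0.03,0.12],[0,0,0]]
    - [[0,0.1,0.3],[0,0,0]]
    - [[0,0.25,0.42],[0,0,0]]
    - [[0,0.45,0.45],[0,0,0]]

```text
time_s: 36.15
eef_pos: [0.5591, -0.0166, 0.3233]
ee_rot: [-0.075, 0.934, 0.129, -0.325]
ft_force: [1.0, 0.6, -3.8]
width: 0.0125
finger_force: 79.0
```

>>> servo_tool:
  series:
    - [[-0.01,0.2,0],[-0.004,-0.01,-0.004]]
    - [[-0.02,0.3,0],[-0.008,-0.02,-0.008]]
    - [[-0.02,0.38,0],[-0.012,-0.03,-0.011]]
    - [[-0.02,0.4,0],[-0.016,-0.037,-0.014]]
    - [[-0.02,0.4,0],[-0.02,-0.045,-0.016]]

```text
time_s: 36.65
eef_pos: [0.5536, 0.065, 0.3206]
ee_rot: [-0.026, 0.979, 0.075, -0.189]
ft_force: [-1.0, -1.1, -3.8]
width: 0.0122
finger_force: 78.8
```

```bash
python3 v.py; python3 where.py | head -1
```

```text
36.65 [0.6 0.1 0.3] 0.012203167905508064
scene cam deck [ 336.6 -452.6  705.2]
scene long1 0.7 724 c [190. 218.] [54. 14.] 84 z13[[20, 77], [52, 69], [52, -64], [22, -57]] z-26[[2, 107], [36, 98], [36, -42], [5, -35]] z-52[[-10, 126], [25, 118], [25, -28], [-7, -20]]
scene long1 0.7 679 c [178. 221.] [55. 13.] 86 z13[[-6, 79], [24, 70], [22, -64], [-5, -57]] z-26[[-25, 109], [6, 100], [4, -42], [-24, -34]] z-52[[-38, 129], [-6, 119], [-8, -27], [-37, -20]]
scene long1 0.37 3387 c [290. 139.] [80. 71.] 74 z13[[196, 251], [366, 240], [356, 12], [207, 19]] z-26[[188, 290], [368, 279], [357, 38], [200, 45]] z-52[[183, 317], [369, 305], [358, 55], [195, 63]]
scene short1 0.44 170 c [161. 241.] [20.  8.] 90 z13[[-38, -3], [-20, -9], [-23, -55], [-40, -49]] z-26[[-59, 23], [-40, 16], [-43, -32], [-61, -26]] z-52[[-73, 39], [-54, 33], [-56, -17], [-75, -11]]
side cam deck [-298.4  557.9  783. ]
side long1 0.92 486 c [398. 260.] [11. 50.] 60 z13[[52, 72], [52, -77], [24, -67], [25, 78]] z-26[[70, 47], [70, -109], [40, -98], [42, 54]] z-52[[81, 31], [82, -130], [51, -120], [53, 38]]
side long1
[... 669 characters left out ...]
.] 0 z13[[5, -66], [-4, 68], [20, 68], [28, -67]] z-26[[-33, -78], [-43, 74], [-16, 73], [-6, -79]] z-52[[-58, -86], [-69, 78], [-39, 77], [-30, -87]]
wrist long1 0.78 5658 c [ 40. 281.] [ 39. 156.] 4 z13[[19, -67], [21, 69], [57, 65], [54, -70]] z-26[[-17, -79], [-15, 75], [26, 70], [22, -83]] z-52[[-41, -88], [-39, 78], [5, 74], [1, -91]]
wrist short1 0.81 1867 c [113. 302.] [25. 78.] 90 z13[[69, -10], [139, -12], [139, -33], [70, -32]] z-26[[39, -15], [118, -17], [119, -41], [40, -39]] z-52[[19, -18], [105, -20], [105, -46], [21, -44]]
37.1 [0.5547 0.0634 0.3192] low corner [221.779  -30.0165  80.2987] other [228.5242 105.597  133.9594] force [ 1.1347  0.6501 -3.5183] 0.012898731251095873
```

One short has rolled to the catching place (x≈-57). For the other I need another look.

>>> servo_tool:
  series:
    - [[0,-0.1,0.1],[0,0,0]]
    - [[0,-0.25,0.2],[0,0,0]]
    - [[0,-0.4,0.2],[0,0,0]]
    - [[0,-0.5,0.2],[0,0,0]]
    - [[0,-0.5,0.2],[0,0,0]]

```text
time_s: 37.6
eef_pos: [0.5548, -0.0392, 0.3593]
ee_rot: [-0.024, 0.979, 0.075, -0.19]
ft_force: [-1.2, -0.1, -3.7]
width: 0.0131
finger_force: 78.9
```

```bash
python3 v.py|grep -v long1
python3 - <<'E'
from tubes import *
V=pickle.load(open("v.pkl","rb"))
for n in("scene","wrist"):
  p=V[n];g=cv2.cvtColor(p["pixels"],cv2.COLOR_RGB2GRAY)
  for z in(-.026,-.039,):
    print(n,z,"y 48..-48")
    for x in range(52,146,6):
        u=[proj(p,dpt(q,[x/1e3,y/1e3,z]))[0].round().astype(int) for y in range(48,-49,-6)]
        print(x,*[int(g[b,a]) if 0<=a<640 and 0<=b<400 else -1 for a,b in u])
E
```

```text
37.6 [ 0.6 -0.   0.4] 0.013066126331353999
scene cam deck [ 336.6 -452.6  705.2]
scene short1 0.74 166 c [161. 240.] [19.  8.] 90 z13[[-38, -3], [-20, -9], [-22, -52], [-39, -47]] z-26[[-59, 23], [-40, 16], [-43, -30], [-61, -24]] z-52[[-73, 39], [-54, 33], [-56, -15], [-75, -9]]
side cam deck [-298.4  557.9  783. ]
side short1 0.53 56 c [388. 256.] [6. 9.] 63 z13[[71, 27], [70, 0], [53, 6], [54, 33]] z-26[[89, 0], [88, -28], [71, -22], [72, 6]] z-52[[102, -18], [101, -47], [83, -41], [84, -12]]
side short1 0.45 467 c [245. 240.] [21. 26.] 56 z13[[306, 324], [321, 256], [258, 259], [245, 324]] z-26[[337, 312], [353, 241], [286, 244], [273, 312]] z-52[[357, 304], [374, 231], [305, 234], [291, 304]]
wrist cam deck [206.3  29.9 371.8]
wrist short1 0.66 600 c [111. 279.] [10. 59.] 3 z13[[-33, -32], [-31, 29], [-20, 28], [-21, -33]] z-26[[-58, -39], [-57, 29], [-44, 28], [-46, -40]] z-52[[-76, -43], [-74, 29], [-61, 28], [-63, -44]]
wrist short1 0.51 241 c [199. 289.] [11. 34.] 68 z13[[48, -15], [81, -4], [86, -14], [53, -26]] z-26[[31, -20], [68, -7], [73, -19], [36, -32]] z-52[[20, -24]
[... 3740 characters left out ...]
41 152 139 139 140 137 92 51 49 44 44
88 193 193 193 193 193 193 192 188 192 183 192 176 137 94 54 45 42
94 194 194 193 193 192 192 192 190 190 191 191 191 138 136 60 48 46
100 195 194 194 194 194 194 194 194 194 193 193 192 175 136 50 48 47
106 195 195 195 195 195 195 195 195 195 196 195 195 192 138 50 48 47
112 195 195 195 195 195 195 196 196 195 195 195 195 195 130 49 48 45
118 196 195 196 195 194 194 194 193 193 193 192 187 59 50 49 47 45
124 195 195 194 195 194 194 194 193 194 193 193 62 51 49 47 47 45
130 194 194 193 193 194 193 193 193 189 128 59 53 51 49 48 46 45
136 193 193 193 192 192 192 155 60 57 55 53 52 52 48 47 47 45
142 193 193 193 192 192 191 59 57 56 54 53 52 47 48 46 45 44
```

Scene brightness shows the gap empty and clear. The second short lies flat lengthwise on the lower-lane floor along the -y wall: wrist at 36.65 s and side agree on y≈-32, z≈-52. So both shorts are in the lower lane and both longs on the rails. Now the tray goes back.

Run:
```python
from plan2 import *
Rc,e=cur();Rt=R.from_euler("Z",np.radians(-95)).as_matrix();rv=R.from_matrix(Rt@Rc.T).as_rotvec()
print(bot.state()["time_s"],e,"rot",rv/2/np.pi,np.degrees(np.linalg.norm(rv)),"d",(np.array([.5405,.322,.1176])-e)/.2)
```

```text
38.05 [ 0.5544 -0.0355  0.3599] rot [-0.0268 -0.0599 -0.0222] 24.929729352141816 d [-0.0694  1.7875 -1.2116]
```

>>> servo_tool:
  series:
    - [[0,0.15,0],[-0.005,-0.011,-0.004]]
    - [[-0.01,0.37,0],[-0.01,-0.023,-0.008]]
    - [[-0.02,0.59,0],[-0.016,-0.036,-0.013]]
    - [[-0.03,0.8,0],[-0.021,-0.048,-0.018]]
    - [[-0.04,0.95,-0.02],[-0.0268,-0.0599,-0.0222]]

```text
time_s: 38.55
eef_pos: [0.5456, 0.1565, 0.3569]
ee_rot: [0.044, 0.999, 0.001, 0.002]
ft_force: [-0.1, -0.1, -3.9]
width: 0.0125
finger_force: 79.1
```

>>> servo_tool:
  series:
    - [[-0.01,0.2,-0.05],[0,0,0]]
    - [[-0.02,0.4,-0.15],[0,0,0]]
    - [[-0.03,0.6,-0.3],[0,0,0]]
    - [[-0.03,0.76,-0.48],[0,0,0]]
    - [[-0.03,0.837,-0.65],[0,0,0]]

```text
time_s: 39.05
eef_pos: [0.539, 0.3247, 0.2248]
ee_rot: [0.043, 0.999, 0.001, -0.0]
ft_force: [0.6, -0.2, -3.4]
width: 0.013
finger_force: 79.1
```

>>> servo_tool:
  series:
    - [[0,0,-0.15],[0,0,0]]
    - [[0,0,-0.3],[0,0,0]]
    - [[0,0,-0.45],[0,0,0]]
    - [[0,0,-0.53],[0,0,0]]
    - [[0,0,-0.54],[0,0,0]]

```text
time_s: 39.55
eef_pos: [0.5376, 0.3204, 0.1149]
ee_rot: [0.044, 0.999, -0.002, -0.003]
ft_force: [0.2, -0.1, -3.5]
width: 0.0129
finger_force: 79.0
```

>>> servo_tool:
  series:
    - [[0,0,0],[0,0,0]]
    - [[0,0,0],[0,0,0]]
    - [[0,0,0],[0,0,0]]
    - [[0,0,0],[0,0,0]]
    - [[0,0,0],[0,0,0]]

```text
time_s: 40.05
eef_pos: [0.5407, 0.3213, 0.1188]
ee_rot: [0.044, 0.999, 0.0, 0.001]
ft_force: [0.2, -0.4, -3.6]
width: 0.0127
finger_force: 79.0
```

>>> servo_tool:
  series:
    - [[0,0,-0.08],[0,0,0]]
    - [[0,0,-0.15],[0,0,0]]
    - [[0,0,-0.2],[0,0,0]]
    - [[0,0,-0.23],[0,0,0]]
    - [[0,0,-0.24],[0,0,0]]

```text
time_s: 40.55
eef_pos: [0.5395, 0.3207, 0.0694]
ee_rot: [0.044, 0.999, -0.001, -0.001]
ft_force: [-6.0, -2.9, 7.2]
width: 0.0126
finger_force: 80.6
```

>>> servo_tool:
  series:
    - [[0,0,-0.004],[0,0,0]]
    - [[0,0,-0.008],[0,0,0]]
    - [[0,0,-0.01],[0,0,0]]
    - [[0,0,-0.01],[0,0,0]]
    - [[0,0,-0.01],[0,0,0]]

```text
time_s: 41.05
eef_pos: [0.5395, 0.3207, 0.0694]
ee_rot: [0.044, 0.999, -0.0, -0.0]
ft_force: [-6.2, -2.8, 6.8]
width: 0.0126
finger_force: 80.8
```

Down. Release, rise, and take the last check.

>>> servo_tool:
  series:
    - [[0,0,0],[0,0,0]]
    - [[0,0,0],[0,0,0]]
    - [[0,0,0],[0,0,0]]
    - [[0,0,0],[0,0,0]]
    - [[0,0,0],[0,0,0]]
  gripper: 0

```text
time_s: 41.55
eef_pos: [0.5407, 0.3213, 0.0679]
ee_rot: [0.044, 0.999, 0.0, 0.0]
ft_force: [0.4, -0.1, -0.5]
width: 0.0834
finger_force: 0.0
```

>>> servo_tool:
  series:
    - [[0,0,0.05],[0,0,0]]
    - [[0,0,0.2],[0,0,0]]
    - [[0,0,0.45],[0,0,0]]
    - [[0,0,0.7],[0,0,0]]
    - [[0,0,0.95],[0,0,0]]

```text
time_s: 42.05
eef_pos: [0.5401, 0.321, 0.2604]
ee_rot: [0.044, 0.999, 0.0, 0.0]
ft_force: [0.9, 0.7, -0.9]
width: 0.0857
finger_force: 0.0
```

>>> servo_tool:
  series:
    - [[0.05,-0.2,0.2],[0,0,0]]
    - [[0.1,-0.45,0.4],[0,0,0]]
    - [[0.1,-0.7,0.5],[0,0,0]]
    - [[0.1,-0.9,0.5],[0,0,0]]
    - [[0.1,-1,0.5],[0,0,0]]

```text
time_s: 42.55
eef_pos: [0.5609, 0.1185, 0.3609]
ee_rot: [0.045, 0.999, 0.0, 0.003]
ft_force: [0.1, 0.8, 0.1]
width: 0.0851
finger_force: 0.0
```

>>> servo_tool:
  series:
    - [[0,-0.2,0],[0,0,0]]
    - [[0,-0.45,0],[0,0,0]]
    - [[0,-0.7,0],[0,0,0]]
    - [[0,-0.9,0],[0,0,0]]
    - [[0,-0.9,0],[0,0,0]]

```text
time_s: 43.05
eef_pos: [0.5601, -0.0638, 0.3585]
ee_rot: [0.047, 0.999, -0.001, 0.001]
ft_force: [-0.0, 0.4, -0.2]
width: 0.0853
finger_force: 0.0
```

```bash
python3 v.py
python3 - <<'E'
from h import *
s=cam("scene")
for t in("tray","ring_gauge","sine_bar","wobble_centre","indicator_back","v_block"):
    print(t,[(np.round(r["uv"]).tolist(),round(r["p"],2)) for r in nets.recognise(t,s)][:3])
E
```

```text
43.05 [ 0.6 -0.1  0.4] 0.08530829774904372
scene cam deck [ 336.6 -452.6  705.2]
scene long1 0.84 668 c [178. 221.] [54. 13.] 85 z13[[-6, 79], [23, 71], [23, -62], [-4, -55]] z-26[[-25, 109], [6, 100], [5, -40], [-23, -33]] z-52[[-38, 129], [-6, 120], [-6, -25], [-36, -18]]
scene long1 0.61 678 c [190. 217.] [53. 13.] 86 z13[[23, 76], [53, 67], [49, -62], [22, -55]] z-26[[5, 106], [37, 97], [33, -40], [4, -32]] z-52[[-6, 126], [26, 116], [23, -25], [-8, -17]]
scene short1 0.7 204 c [161. 240.] [21. 10.] 90 z13[[-40, 0], [-18, -7], [-20, -55], [-42, -48]] z-26[[-61, 26], [-38, 18], [-41, -33], [-63, -25]] z-52[[-75, 43], [-51, 35], [-54, -18], [-77, -10]]
side cam deck [-298.4  557.9  783. ]
side long1 0.95 456 c [398. 261.] [10. 50.] 61 z13[[51, 72], [50, -74], [22, -64], [25, 78]] z-26[[69, 47], [68, -106], [39, -95], [42, 54]] z-52[[80, 31], [79, -127], [49, -116], [52, 38]]
side long1 0.75 482 c [244. 240.] [22. 25.] 56 z13[[307, 323], [322, 259], [255, 261], [243, 323]] z-26[[338, 311], [353, 243], [283, 246], [270, 311]] z-52[[358, 303], [374, 233], [301, 236], [289, 304]]
side 
[... 1411 characters left out ...]
, -46]]
wrist short1 0.72 337 c [184. 195.] [52.  7.] 77 z13[[-29, 35], [-20, 36], [-22, -24], [-31, -25]] z-26[[-56, 30], [-46, 31], [-48, -35], [-59, -37]] z-52[[-75, 27], [-64, 28], [-66, -43], [-77, -45]]
wrist short1 0.63 1495 c [386.  20.] [39. 61.] 90 z13[[191, 164], [243, 154], [240, 123], [187, 133]] z-26[[189, 174], [246, 163], [244, 129], [184, 140]] z-52[[187, 181], [248, 169], [246, 132], [183, 144]]
tray [([394.0, 191.0], 0.66), ([418.0, 134.0], 0.66), ([480.0, 212.0], 0.66)]
ring_gauge [([280.0, 159.0], 0.61)]
sine_bar [([402.0, 267.0], 0.57)]
wobble_centre [([324.0, 295.0], 0.65)]
indicator_back [([193.0, 170.0], 0.79), ([227.0, 214.0], 0.72)]
v_block [([338.0, 132.0], 0.74)]
```

All confirmed. The longs are on the rails at x≈9 and 38. One short is at x≈-63 in the lower lane, and the other lies flat on its floor at x≈25–100 (the two wrist views agree at z≈-52). The tray is upright and released, and the gauges haven't moved.

```bash
python3 -c "
from station import bot
print(bot.job_done())"
```

```text
the job is handed in; nothing more can be done
None
```

The job is handed in at about 43 s with both long tubes on the upper rails, both short ones in the lower lane, the empty tray upright on the bench and the gauges unmoved; the tubes stalled after tipping (they rolled out at about 25°), so I nudged them free with the tray's edge and picked the tray up a second time for the last push.

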